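Reload the roller mixer

TASK

Stop the roller mixer by pulling its drive rod fully out, and handle no tube or vial unless it is out: take each finished long tube off and lay it centred in a slot of the steel cradle, one per slot, and lay every short sample vial from the tray on its side on a pair of rollers, one vial per station, centred and along the rollers. When all are in place, push the rod in to its middle click so that the mixer turns slowly, and leave the other things on the bench where they are.

Things in the scene. Friction and masses are not known exactly. Their poses are not given: they have to be found in the camera images.
- mixer: Roller mixer, a fixed white box 150 (x) x 250 (y) mm, main deck 54 mm high, with four stations side by side along its y. Each station is a pair of black rubber rollers along the mixer's x, 130 mm long, 20 mm in diameter, their centres 36 mm apart, their tops 65 mm above the bench; stations are 58 mm apart. Raised side walls at both y ends reach 77 mm. The drive rod comes out of the middle of its front, the -x face. Origin: bench level, under its centre. It does not move.
- rod (a joint): Travel of the mixer's drive rod, m: 0 pushed fully in (fast), 0.018 the middle click (slow), 0.036 pulled fully out (stopped). It grows as the rod is pulled out along the mixer's -x. Detented: about 6 N moves it from one click position towards the next; let go within 5 mm of a click position it draws itself in, and it stays there.
- knob (a point): Centre of the black knob on the end of the drive rod, 42 mm above the bench: a cylinder 24 mm in diameter and 18 mm long along the mixer's x, on an 8 mm steel rod. It moves with the rod; with the rod fully in, its centre is 52 mm in front of the mixer's front face (127 mm from the mixer's centre). Axes parallel to the mixer's.
- tray: Fixed flat steel tray, 180 (x) x 190 (y) mm, floor 3 mm thick, rim 4 mm wide reaching 8 mm above the bench. The sample vials start lying in it. Origin: bench level, under its centre.
- cradle: Fixed low steel cradle, 120 (x) x 100 (y) mm, with two slots 56 mm apart, each a pair of bare steel rods 8 mm in diameter along the cradle's x, 22 mm apart, their tops 34 mm above the bench; end plates no higher than 32 mm. Origin: bench level, under its centre.
- lane1 (a point): Where the centre of a vial or tube lies when it rests on both rollers of station 1 of the mixer: half-way along the rollers, 5.9 mm above their tops. x along the rollers (the mixer's x).
- lane2 (a point): Where the centre of a vial or tube lies when it rests on both rollers of station 2 of the mixer: half-way along the rollers, 5.9 mm above their tops. x along the rollers (the mixer's x).
- lane3 (a point): Where the centre of a vial or tube lies when it rests on both rollers of station 3 of the mixer: half-way along the rollers, 5.9 mm above their tops. x along the rollers (the mixer's x).
- lane4 (a point): Where the centre of a vial or tube lies when it rests on both rollers of station 4 of the mixer: half-way along the rollers, 5.9 mm above their tops. x along the rollers (the mixer's x).
- slot1 (a point): Where the centre of a tube lies when it rests on both rods of cradle slot 1, half-way along: 10 mm above the rods' tops. x along the rods.
- slot2 (a point): Where the centre of a tube lies when it rests on both rods of cradle slot 2, half-way along: 10 mm above the rods' tops. x along the rods.
- vial1_mid (a point): Centre of a sample vial: amber glass cylinder 28 mm in diameter with a white cap 25 mm in diameter and 16 mm long, 61 mm long over all, 35 g; it starts lying on its side in the tray and rolls. Its x axis runs along the vial towards the cap. None if this vial is absent (three or four are present) or held.
- vial2_mid (a point): Centre of a sample vial: amber glass cylinder 28 mm in diameter with a white cap 25 mm in diameter and 16 mm long, 61 mm long over all, 35 g; it starts lying on its side in the tray and rolls. Its x axis runs along the vial towards the cap. None if this vial is absent (three or four are present) or held.
- vial3_mid (a point): Centre of a sample vial: amber glass cylinder 28 mm in diameter with a white cap 25 mm in diameter and 16 mm long, 61 mm long over all, 35 g; it starts lying on its side in the tray and rolls. Its x axis runs along the vial towards the cap. None if this vial is absent (three or four are present) or held.
- vial4_mid (a point): Centre of a sample vial: amber glass cylinder 28 mm in diameter with a white cap 25 mm in diameter and 16 mm long, 61 mm long over all, 35 g; it starts lying on its side in the tray and rolls. Its x axis runs along the vial towards the cap. None if this vial is absent (three or four are present) or held.
- tube1_mid (a point): Centre of a finished tube: amber cylinder 28 mm in diameter, white cap 27 mm in diameter, 105 mm long over all, 55 g; it starts lying on one of the mixer's stations and rolls if put on a flat surface. Its x axis runs along the tube towards the cap. None if absent (one or two are present) or held.
- tube2_mid (a point): Centre of a finished tube: amber cylinder 28 mm in diameter, white cap 27 mm in diameter, 105 mm long over all, 55 g; it starts lying on one of the mixer's stations and rolls if put on a flat surface. Its x axis runs along the tube towards the cap. None if absent (one or two are present) or held.
- reagent: Bystander: amber reagent bottle, 48 mm in diameter, 85 mm tall; loose. Origin at its underside.
- timer: Bystander: bench timer, 50 x 65 x 18 mm; loose. Origin at its underside.
- pcr_rack: Bystander: green rack, 85 x 125 x 22 mm; loose. Origin at its underside.
- tip_box: Bystander: open pipette tip box, dark base and yellow insert, 85 x 125 x 53 mm; loose. Origin at its underside.
- tube_rack: Bystander: orange rack for microtubes, 240 x 90 x 35 mm with tubes to 47 mm; loose. Origin at its underside.
- jar: Bystander: white jar, 56 mm in diameter, 70 mm tall; loose. Origin at its underside.
Things that resemble listed ones, but are neither listed nor needed, are in the scene too. Leave any blue or purple look-alike of the part that bears tube2_mid alone.

How it is judged:
By the outcome, as a careful person would: the job done as asked, in the order asked, and still so for the second after the job is handed in, with the robot touching nothing.
Of vial1, vial2, vial3, vial4 only 3 to 4 are there at a start; the rules pass over those that are not, and their reading is None.
Of tube1, tube2 only 1 to 2 are there at a start; the rules pass over those that are not, and their reading is None.
At some moment in a run one of vial1, vial2, vial3, vial4 may be knocked a few centimetres aside while the robot is not near it.
Once in a run the grip may slacken for a moment while it holds something.
It also fails if it takes over 210 s, if anything falls off the work surface, if the arm or the gripper's body presses on something with over 40 N, if the wrist force passes 120 N, or if a joint passes its speed limit or range.

ROBOT

A 6-joint arm with a two-finger parallel gripper is mounted at the origin on the work surface. World frame = base frame: x ahead of the robot, y to its left, z up, the work surface at z = 0. Lengths are in m, angles in rad, forces in N, time in s.
With the tool pointing down it reaches from about 0.325 to 0.9 m from the base axis. Payload 6.1 kg.
Tool frame: the origin (TCP) lies at the very end of the fingers, on their centre line; the grasp point (between the pads) lies 19 mm behind it (robot.grasp_offset is the distance from the TCP to the grasp point, in m); z points along the fingers, y is the line along which they close (so a half turn about z gives the same grasp; the last joint's range is limited). The gripper opens to 87 mm and grips with 3 to 60 N. Pads are 19 mm wide; open, the fingers measure 117 mm over their backs; the gripper's body (75 mm by 190 mm) begins 51 mm behind the grasp point.
Start: joints at [1.112, 0.22, 1.526, -0, 1.395, -0.126], TCP at [0.204, 0.591, 0.223] pointing down, gripper open.
Joint ranges: [-2.98, 2.98], [-0.91, 2.08], [0.09, 2.57], [-1.24, 4.39], [0.2, 2.65], [-2.68, 2.68]. Speed limits (rad/s): [2.57, 2.57, 3.01, 3.14, 3.14, 3.14].

INTERFACE

Orientations are given as [roll, pitch, yaw] about the fixed x, y, z axes, in that order (R = Rz(yaw) Ry(pitch) Rx(roll)).
In Python, from workcell import robot, optics, ticket, nets gives the robot as it stands. The module is installed in compiled form; this text tells all that it offers.
- The arm moves only by the tool send_rows, never from a script. Its argument "rows" is a list of rows, each a list of 5 numbers: the shift along the tool's x, y, z in cm, then the turn about the tool's z in degrees, then the finger opening in cm, from 0 to 8.7. A call has 1 to 12 rows; each row is the pose to reach, as a shift and turn from the pose commanded when the call began, along the tool's axes at that moment; what a row does not reach only later rows make up. A row lasts 1/10 s, in which the tool goes at most 50 mm and 8.59 degrees, less where a joint would pass 70% of its speed; a pose out of reach is approached as far as the arm can. A call with a gripper value outside its range is refused whole. The fingers move at their own pace and stop on an object; the grip force is fixed at half the most. Time passes only in rows, so rows that repeat a pose let the fingers close. It gives the time, the measured TCP pose, the force, the opening and the grip force at its end, in the units of the state.
- robot.get_state(): the state, without advancing time (a new reading comes with each control period).
- optics.snapshot(name): name is "scene" or "top" or "wrist"; returns the picture (420x560x3 uint8, red, green, blue); there is no depth.
- optics.camera_info(name): a dict with "mtx" (3x3 intrinsics, pixels), "R" (3x3) and "t" (3): a world point X has camera coordinates R X + t. Camera axes: x right, y down, z forward; pixel columns grow to the right and rows downward; lengths in m; the calibration is good to about 2 mm. A picture is of the moment at which its call begins: read the wrist's pose just before it. camera_info takes no time and is no camera call; for the wrist camera it gives the pose at the moment of the call.
- ticket.job_done(): hands the job in; it is judged then, once.
Trained networks look in the newest picture that a camera, given by its name, has taken for a name from the list of things; names that differ only in an ending like _2 or _b are one class to them, and where a whole thing is asked for, a point or a joint stands for the part that bears it (a point fixed in the world has none). Each returns a list of dicts, best first, with "score" (0 to 1); they miss things now and then, are a little off and sometimes report something else, mostly with a low value. They report only what shows in the picture. A call takes as long as a camera call. They do not tell look-alikes from the thing itself.
- nets.recognise(camera, thing): "xyz" ([x, y, z] in m, in world coordinates, good to about 4 mm: the middle of the surface that is visible of it).
The state is a dict: "time_s": time; "q": joint angles; "joint_vel": joint speeds; "effort": joint torques, N m; "tool_pos": TCP position; "ee_rot": TCP orientation; "wrist_force": force on the tool from outside, world axes, zero at the start; "moment": the same for the moment, N m; "width": opening from 0.0 (shut) to 1.0 (fully open); "grasp_force": force on a finger pad.
Only numpy, scipy, OpenCV 4.12 (cv2) and the standard library are available. Lean on these libraries where they do the work, as an engineer would, in place of code of your own. Each camera call takes 0.05 s, during which the arm holds its last target. There are 200 camera calls.

## Working session

There is one attempt and no reset: what is moved stays moved. The work goes in short steps, Python scripts to look and compute and a tool call to move; the robot and the scene stay as the last step left them, time stands still between calls to the robot, and variables do not carry over. Pictures are saved under pics/ and viewed, at most 14 in all, crops included, and the job is handed in when it is done.

Besides the shell and the picture viewer there is one more tool, called by a JSON object that holds its "method" and its "body", one argument or row to a line. send_rows: Moves the arm, as the interface text tells. Its arguments: {"type":"object","properties":{"rows":{"type":"array"}},"required":["rows"]}

```bash
mkdir -p pics; python3 - <<'E'
from workcell import robot,optics
import cv2,numpy as np
s=robot.get_state();print(s['time_s'],s['tool_pos'],s['ee_rot'],s['width'])
for n in('top','scene'):
    im=optics.snapshot(n);cv2.imwrite(f'pics/{n}0.png',cv2.resize(im[:,:,::-1],(800,600),interpolation=cv2.INTER_CUBIC));np.save(f'{n}0.npy',im)
    c=optics.camera_info(n);print(n,np.round(c['mtx'],1).tolist(),np.round(c['R'],4).tolist(),np.round(c['t'],4).tolist())
E
```

```text
0.0 [0.20389421 0.59015459 0.22143772] [-3.13967215e+00 -2.58720078e-04  2.80880306e+00] 0.9959939865602062
top [[380.3, 0.0, 279.9], [0.0, 380.3, 210.7], [0.0, 0.0, 1.0]] [[-0.0031, -1.0, 0.0054], [-0.9819, 0.002, -0.1894], [0.1894, -0.0059, -0.9819]] [0.0057, 0.5495, 1.2963]
scene [[408.0, 0.0, 283.4], [0.0, 408.0, 215.2], [0.0, 0.0, 1.0]] [[0.2947, 0.9556, 0.003], [0.7749, -0.2372, -0.5859], [-0.5592, 0.175, -0.8103]] [-0.1463, -0.4017, 1.4845]
```

View pics/top0.png

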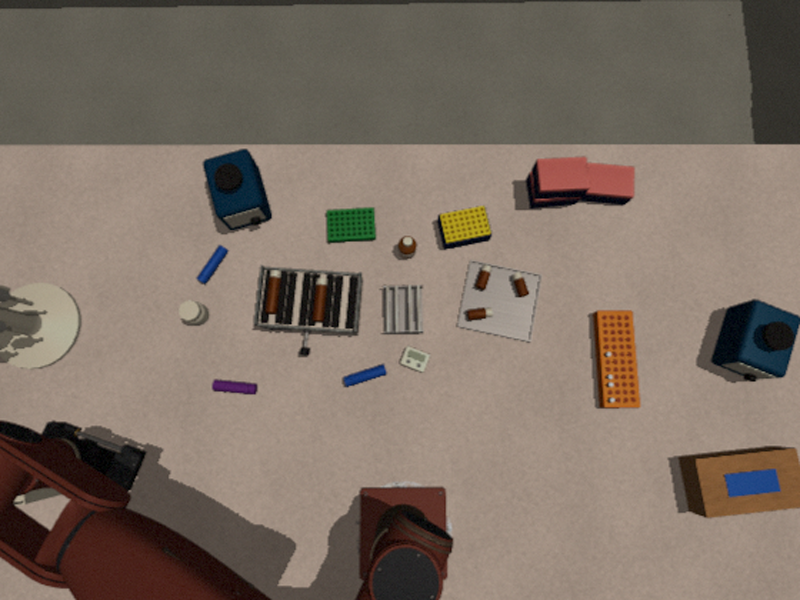

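View pics/scene0.png

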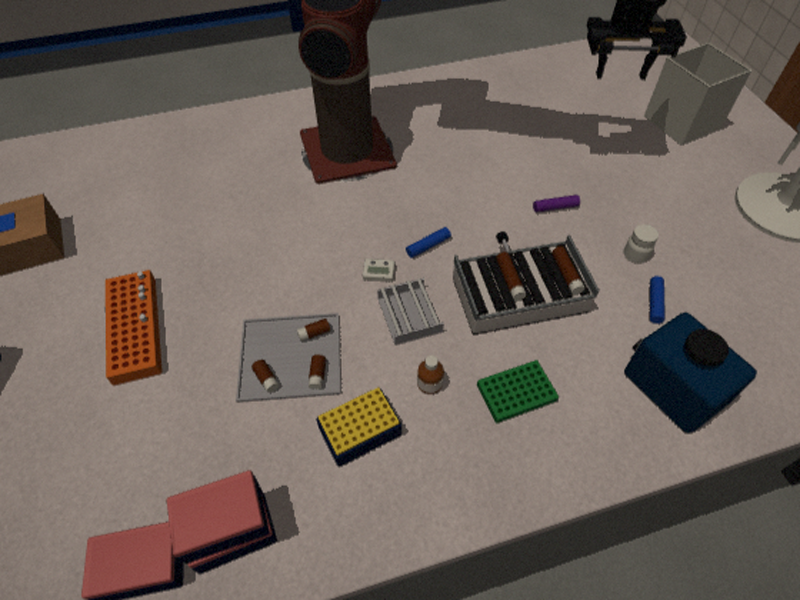

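The top view shows the mixer at about (308,300), with tubes in its stations at (272,297) and (320,300) and the knob at (305,350). The cradle is at (402,310). The tray is at (499,300) with three vials at (483,278), (520,286) and (480,314). The blue and purple sticks on the bench, at (212,264), (235,387) and (365,376), are look-alikes and I'll leave them alone.

```bash
cat > h.py <<'E'
from workcell import robot,optics,nets,ticket
import numpy as np,cv2
def px2w(cam,uv,z,info=None):
    c=info or optics.camera_info(cam);R=np.array(c['R']);t=np.array(c['t']);C=-R.T@t
    uv=np.atleast_2d(uv);d=(np.linalg.inv(c['mtx'])@np.c_[uv,np.ones(len(uv))].T).T@R
    return C+d*((z-C[2])/d[:,2])[:,None]
def w2px(cam,X,info=None):
    c=info or optics.camera_info(cam);p=(np.array(c['R'])@np.atleast_2d(X).T+np.array(c['t'])[:,None]);p=np.array(c['mtx'])@p
    return (p[:2]/p[2]).T
def yaw(s): return s['ee_rot'][2]
def to(xyz,y,s=None):
    """shift (cm, tool axes) and turn(deg) from state to world TCP xyz, yaw y (mod pi)"""
    s=s or robot.get_state();a=yaw(s);d=np.array(xyz)-s['tool_pos']
    X=np.array([np.cos(a),np.sin(a),0]);Y=np.array([np.sin(a),-np.cos(a),0])
    tn=-(y-a);tn=(tn+np.pi/2)%np.pi-np.pi/2
    return np.round([100*d@X,100*d@Y,-100*d[2],np.degrees(tn)],2)
E
python3 - <<'E'
from h import *
k=800/560
z={'mixer corners':(.065,[(263,267),(361,273),(358,333),(256,328)]),'knob':(.042,[(305,350)]),'cradle':(.034,[(402,310)]),'tray corners':(.008,[(470,262),(540,275),(530,341),(458,325)]),'vials':(.017,[(483,278),(520,286),(480,314)]),'tubes':(.08,[(272,297),(320,300)])}
for n,(h,p) in z.items(): print(n,np.round(px2w('top',np.array(p)/k,h)[:,:2],3).tolist())
optics.snapshot('top')
for n in('mixer','knob','cradle','tray','vial1_mid','tube1_mid','tube2_mid'):
    print(n,[(round(d['score'],2),np.round(d['xyz'],3).tolist()) for d in nets.recognise('top',n)][:6])
w=optics.camera_info('wrist');s=robot.get_state();print(np.round(w['mtx'],1).tolist(),-np.array(w['R']).T@w['t']-s['tool_pos'],np.round(w['R'],3).tolist())
print(s['q'],to([.42,.25,.35],2.9))
E
```

```text
mixer corners [[0.634, 0.344], [0.618, 0.101], [0.468, 0.106], [0.481, 0.355]]
knob [[0.429, 0.238]]
cradle [[0.53, -0.001]]
tray corners [[0.661, -0.179], [0.626, -0.36], [0.454, -0.325], [0.496, -0.144]]
vials [[0.616, -0.21], [0.595, -0.304], [0.522, -0.199]]
tubes [[0.555, 0.315], [0.547, 0.199]]
mixer [(0.85, [0.545, 0.234, 0.061]), (0.72, [0.683, -0.011, 0.059])]
knob [(0.63, [0.545, 0.234, 0.062])]
cradle [(0.88, [0.535, -0.001, 0.008]), (0.4, [0.544, 0.234, 0.057])]
tray [(0.72, [0.557, -0.258, 0.005])]
vial1_mid []
tube1_mid [(0.62, [0.551, 0.204, 0.086])]
tube2_mid [(0.75, [0.566, 0.316, 0.08]), (0.69, [0.654, 0.488, 0.026]), (0.58, [0.372, 0.093, 0.027]), (0.48, [0.344, 0.415, 0.026]), (0.43, [0.546, 0.235, 0.06])]
[[341.8, 0.0, 287.9], [0.0, 341.8, 211.7], [0.0, 0.0, 1.0]] [-0.06798223  0.02421884  0.16153984] [[0.326, 0.945, -0.0], [0.912, -0.315, 0.262], [0.248, -0.086, -0.965]]
[ 1.11191956e+00  2.20427108e-01  1.52652441e+00  2.68942046e-05
  1.39469961e+00 -1.26069418e-01] [-31.53 -25.15 -12.75  -5.23]
```

```bash
python3 -c "
from h import *
print(to([.46,.235,.26],3.07))"
```

```text
[-35.8  -25.26  -3.75 -14.97]
```

{"method": "send_rows", "body": {
  "rows": [
    [-3.6,-2.5,-3.7,-1.5,8.7],
    [-7.2,-5,-3.7,-3,8.7],
    [-10.8,-7.6,-3.7,-4.5,8.7],
    [-14.4,-10.1,-3.7,-6,8.7],
    [-18,-12.6,-3.7,-7.5,8.7],
    [-21.6,-15.2,-3.7,-9,8.7],
    [-25,-17.7,-3.7,-10.5,8.7],
    [-28.6,-20.2,-3.7,-12,8.7],
    [-32.2,-22.7,-3.7,-13.5,8.7],
    [-35.8,-25.3,-3.7,-15,8.7],
    [-35.8,-25.3,-3.7,-15,8.7],
    [-35.8,-25.3,-3.7,-15,8.7]
  ]
}}

```text
time_s: 1.7
tool_pos: [0.4603, 0.2339, 0.2596]
ee_rot: [3.141, -0.0, 3.068]
wrist_force: [0.2, 0.1, 0.1]
width: 0.998
grasp_force: 0.0
```

```bash
cat >> h.py <<'E'
def shot(n,scale=800/560,cam='wrist'):
    i=optics.camera_info(cam);im=optics.snapshot(cam);np.savez(n+'.npz',im=im,**{k:np.array(v) for k,v in i.items() if k in('mtx','R','t')})
    cv2.imwrite(f'pics/{n}.png',cv2.resize(im[:,:,::-1],None,fx=scale,fy=scale,interpolation=cv2.INTER_CUBIC));return im
def load(n):
    d=np.load(n+'.npz');return d['im'],{k:d[k] for k in('mtx','R','t')}
E
python3 -c "
from h import *
s=robot.get_state();print(s['time_s'],s['tool_pos'],yaw(s));shot('w1')
for n in('knob','tube1_mid','mixer'): print(n,[(round(d['score'],2),np.round(d['xyz'],3).tolist()) for d in nets.recognise('wrist',n)])"
```

```text
1.7 [0.4602793  0.23388076 0.25956607] 3.067598907165956
knob [(0.58, [0.436, 0.236, 0.048])]
tube1_mid [(0.59, [0.524, 0.202, 0.083]), (0.57, [0.414, -0.03, 0.015])]
mixer [(0.74, [0.511, 0.235, 0.06])]
```

View pics/w1.png

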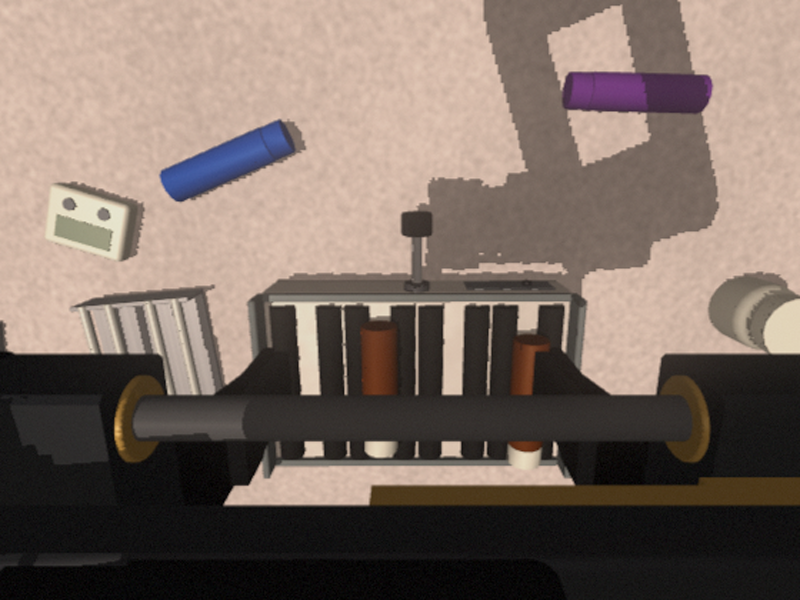

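```bash
python3 -c "
from h import *
im,i=load('w1');c=im[138:334,170:420,::-1]
c=np.clip(c.astype(float)*1.6+15,0,255).astype(np.uint8)
cv2.imwrite('pics/w1c.png',cv2.resize(c,None,fx=3,fy=3,interpolation=cv2.INTER_CUBIC))"
```

```text
(no output)
```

View pics/w1c.png

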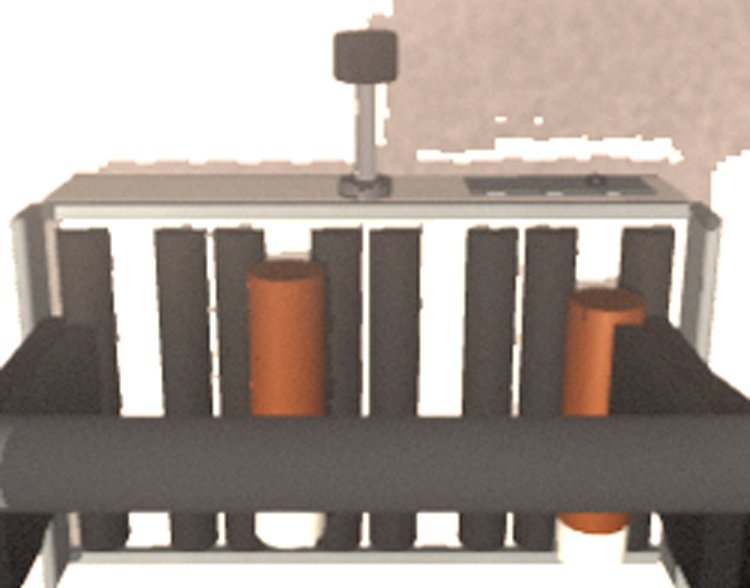

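The crop shows the eight rollers. At row 230 their columns are 85, 182, 240, 337, 395, 492, 552 and 647, and the far ends are at row 547. The knob is at (365,56), with tube bodies at about (287,270–540) and (605,300–560), caps pointing away from the robot. Next I'll fit the mixer pose.

```bash
python3 - <<'E'
from h import *
from scipy.optimize import least_squares
im,i=load('w1')
ys=np.array([-105,-69,-47,-11,11,47,69,105])/1000
near=[85,182,240,337,395,492,552,647]
M=[];U=[];W=[]
for y,c in zip(ys,near): M.append((-.065,y,.062));U.append((c,230));W.append((1,.2))
for k,c in((0,107),(1,193),(3,345),(4,392),(5,479)): M.append((.065,ys[k],.065));U.append((c,547));W.append((1,1))
M=np.array(M);U=np.array(U)/3+[170,138];W=np.array(W)
def pose(p,M): c,s=np.cos(p[2]),np.sin(p[2]);return np.c_[p[0]+c*M[:,0]-s*M[:,1],p[1]+s*M[:,0]+c*M[:,1],M[:,2]]
r=least_squares(lambda p:((w2px(0,pose(p,M),i)-U)*W).ravel(),[.55,.23,-.07]);p=r.x
print(p,np.round(r.fun.reshape(-1,2),1).tolist())
np.save('mixer.npy',p)
def loc(uv,z):
    X=px2w(0,np.array(uv)/3+[170,138],z,i);d=X[:,:2]-p[:2];c,s=np.cos(p[2]),np.sin(p[2]);return np.round(X,4).tolist(),np.round(np.c_[c*d[:,0]+s*d[:,1],-s*d[:,0]+c*d[:,1]],4).tolist()
print('knob',loc([(365,36),(365,82),(365,57)],.05))
print('tubes ends',loc([(287,265),(290,547),(606,295),(590,563)],.08))
E
```

```text
[ 0.55318365  0.23279639 -0.06785649] [[-2.5, -0.1], [-1.8, -0.1], [-1.0, -0.1], [-0.3, -0.2], [0.6, -0.2], [1.3, -0.2], [1.4, -0.2], [2.8, -0.3], [-2.1, 0.6], [-0.3, 0.5], [-1.9, 0.2], [1.1, 0.1], [2.6, -0.0]]
knob ([[0.4208, 0.2416, 0.05], [0.4372, 0.2404, 0.05], [0.4282, 0.2411, 0.05]], [[-0.1327, -0.0002], [-0.1162, -0.0002], [-0.1252, -0.0002]])
tubes ends ([[0.4949, 0.2088, 0.08], [0.606, 0.1998, 0.08], [0.5141, 0.3196, 0.08], [0.6212, 0.3126, 0.08]], [[-0.0565, -0.0279], [0.0549, -0.0293], [-0.0449, 0.084], [0.0625, 0.0842]])
```

```bash
python3 -c "
from h import *
print(to([.4265,.2414,.023],3.0737))"
```

```text
[ 3.3   0.34 23.66 -0.08]
```

{"method": "send_rows", "body": {
  "rows": [
    [3.3,0.3,4,0,8.7],
    [3.3,0.3,8,0,8.7],
    [3.3,0.3,12,0,8.7],
    [3.3,0.3,16,0,8.7],
    [3.3,0.3,19.5,0,8.7],
    [3.3,0.3,22,0,8.7],
    [3.3,0.3,23.6,0,8.7],
    [3.3,0.3,23.6,0,8.7],
    [3.3,0.3,23.6,0,2],
    [3.3,0.3,23.6,0,2],
    [3.3,0.3,23.6,0,2],
    [3.3,0.3,23.6,0,2]
  ]
}}

```text
time_s: 3.1
tool_pos: [0.428, 0.2403, 0.0246]
ee_rot: [3.141, 0.002, 3.071]
wrist_force: [0.0, -0.5, 0.1]
width: 0.722
grasp_force: 0.0
```

{"method": "send_rows", "body": {
  "rows": [
    [0,0,0,0,2],
    [0,0,0,0,2]
  ]
}}

```text
time_s: 3.3
tool_pos: [0.4274, 0.24, 0.0238]
ee_rot: [3.141, 0.001, 3.07]
wrist_force: [-0.2, 0.5, 0.1]
width: 0.542
grasp_force: 0.0
```

{"method": "send_rows", "body": {
  "rows": [
    [0,0,0,0,1.5],
    [0,0,0,0,1.5],
    [0,0,0,0,1.5],
    [0,0,0,0,1.5],
    [0,0,0,0,1.5],
    [0,0,0,0,1.5]
  ]
}}

```text
time_s: 3.9
tool_pos: [0.4272, 0.2402, 0.0235]
ee_rot: [3.141, 0.0, 3.071]
wrist_force: [0.6, 3.3, -1.3]
width: 0.262
grasp_force: 30.0
```

{"method": "send_rows", "body": {
  "rows": [
    [0.6,0,0,0,1.5],
    [1.2,0,0,0,1.5],
    [1.8,0,0,0,1.5],
    [2.4,0,0,0,1.5],
    [3.0,0,0,0,1.5],
    [3.6,0,0,0,1.5],
    [3.7,0,0,0,1.5],
    [3.7,0,0,0,1.5],
    [3.7,0,0,0,1.5]
  ]
}}

```text
time_s: 4.8
tool_pos: [0.3912, 0.2428, 0.0236]
ee_rot: [3.141, 0.003, 3.071]
wrist_force: [6.9, 4.9, -8.9]
width: 0.262
grasp_force: 30.0
```

{"method": "send_rows", "body": {
  "rows": [
    [3.7,0,0,0,7],
    [3.7,0,0,0,7],
    [3.7,0,0,0,7],
    [3.7,0,0,0,7],
    [3.7,0,0,0,7],
    [3.7,0,-1,0,7],
    [3.7,0,-5,0,7],
    [3.7,0,-10,0,7],
    [3.7,0,-15,0,7],
    [3.7,0,-20,0,7],
    [3.7,0,-22.5,0,7],
    [3.7,0,-22.5,0,7]
  ]
}}

```text
time_s: 6.0
tool_pos: [0.3561, 0.2462, 0.2546]
ee_rot: [3.137, 0.009, 3.07]
wrist_force: [0.3, 0.0, 0.3]
width: 0.803
grasp_force: 0.0
```

```bash
python3 -c "
from h import *
print(robot.get_state()['tool_pos'],to([.56,.0,.25],3.0737))"
```

```text
[0.35606875 0.2462443  0.2545752 ] [-22.09 -23.11   0.46  -0.19]
```

{"method": "send_rows", "body": {
  "rows": [
    [-2,-2,0,0,7],
    [-5.5,-5.5,0,0,7],
    [-9,-9,0,0,7],
    [-12.5,-12.5,0,0,7],
    [-16,-16,0,0,7],
    [-19,-19.5,0,0,7],
    [-22,-23,0,0,7],
    [-22,-23,0,0,7],
    [-22,-23,0,0,7],
    [-22,-23,0,0,7]
  ]
}}

```text
time_s: 7.0
tool_pos: [0.5556, 0.0009, 0.2478]
ee_rot: [3.141, -0.002, 3.071]
wrist_force: [-0.1, 0.3, -0.2]
width: 0.803
grasp_force: 0.0
```

```bash
python3 -c "
from h import *
s=robot.get_state();print(s['time_s'],s['tool_pos'],yaw(s));shot('w2')
for n in('knob','cradle','vial1_mid'): print(n,[(round(d['score'],2),np.round(d['xyz'],3).tolist()) for d in nets.recognise('wrist',n)])"
```

```text
7.0 [0.55561645 0.00092132 0.24784772] 3.0709420266338614
knob [(0.66, [0.42, 0.233, 0.039])]
cradle [(0.85, [0.535, 0.0, -0.002])]
vial1_mid []
```

View pics/w2.png

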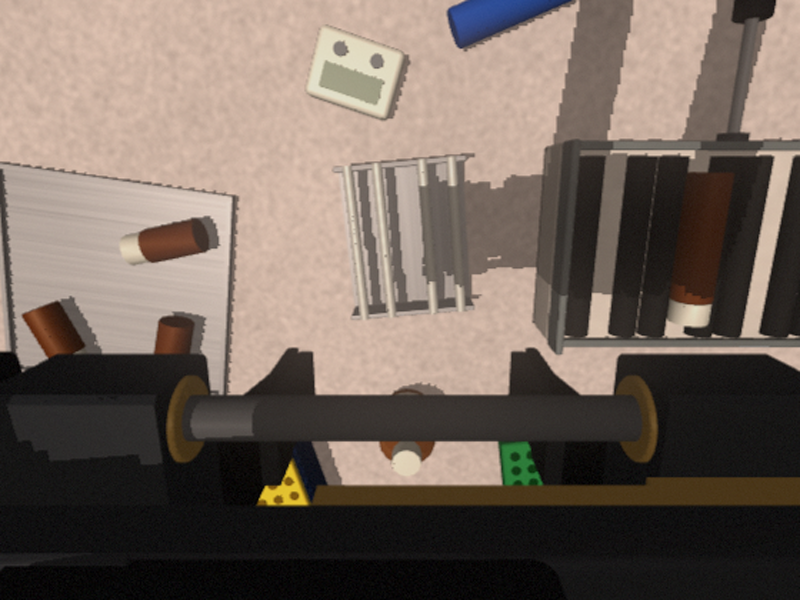

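The knob is now at about (753,8), well clear of the mixer front. The cradle rods run from (346,168), (376,165), (423,160) and (452,158) to (363,317), (391,314), (433,310) and (462,308).

```bash
python3 - <<'E'
from h import *
im,i=load('w2');k=.7;m=np.load('mixer.npy')
A=px2w(0,np.array([(346,168),(376,165),(423,160),(452,158)])*k,.034,i);B=px2w(0,np.array([(363,317),(391,314),(433,310),(462,308)])*k,.034,i)
print(np.round(A[:,:2],4).tolist(),np.round(B[:,:2],4).tolist())
d=(B-A).mean(0);a=np.arctan2(d[1],d[0]);c=(A+B).mean(0)/2;print('cradle',c,a,np.linalg.norm(d),np.linalg.norm(A[3]-A[0]))
n=np.array([-np.sin(a),np.cos(a)])
for s in(-1,1): print('slot',c[:2]+s*.028*n)
np.save('cradle.npy',[c[0],c[1],a])
X=px2w(0,np.array([(752,20)])*k,.047,i);dd=X[0,:2]-m[:2];print('knob front',np.cos(m[2])*dd[0]+np.sin(m[2])*dd[1])
T=px2w(0,np.array([(707,172),(688,326),(611,246),(690,246)])*k,.078,i)[:,:2]-m[:2]
print('tubeB local',np.round(np.c_[np.cos(m[2])*T[:,0]+np.sin(m[2])*T[:,1],-np.sin(m[2])*T[:,0]+np.cos(m[2])*T[:,1]],4).tolist())
E
```

```text
[[0.4787, -0.0414], [0.4781, -0.019], [0.477, 0.0159], [0.4771, 0.0373]] [[0.5944, -0.0399], [0.5935, -0.0173], [0.5925, 0.0165], [0.5925, 0.0397]]
cradle [ 0.53548256 -0.00101323  0.034     ] 0.013619433971499097 0.1155095623436975 0.07875439172254549
slot [ 0.5358639  -0.02901064]
slot [0.53510123 0.02698417]
knob front -0.14992451170142762
tubeB local [[-0.0524, -0.0363], [0.0536, -0.0334], [-0.0038, -0.0942], [-0.0036, -0.0403]]
```

```bash
python3 - <<'E'
from h import *
m=np.load('mixer.npy')
def L(X): d=X[:,:2]-m[:2];c,s=np.cos(m[2]),np.sin(m[2]);return np.round(np.c_[c*d[:,0]+s*d[:,1],-s*d[:,0]+c*d[:,1]],4).tolist()
_,i2=load('w2');_,i1=load('w1')
print('w2 near',L(px2w(0,np.array([(592,157),(641,157),(668,157)])*.7,.065,i2)),'far',L(px2w(0,np.array([(577,336),(622,335),(652,334)])*.7,.065,i2)))
q=lambda uv,z:L(px2w(0,np.array(uv)/3+[170,138],z,i1))
print('wall tops',q([(690,225),(718,225),(18,222),(45,222)],.077))
def W(x,y):c,s=np.cos(m[2]),np.sin(m[2]);return m[0]+c*x-s*y,m[1]+s*x+c*y
for k in(-.087,-.029,.029,.087):print(k,np.round(W(0,k),4))
print(to([*W(0,-.029),.12],m[2]))
E
```

```text
w2 near [[-0.0623, -0.108], [-0.0623, -0.0748], [-0.0622, -0.0566]] far [[0.0654, -0.1071], [0.0647, -0.0737], [0.064, -0.0515]]
wall tops [[-0.0694, 0.1125], [-0.0693, 0.1222], [-0.0718, -0.1213], [-0.0717, -0.1119]]
-0.087 [0.5473 0.146 ]
-0.029 [0.5512 0.2039]
0.029 [0.5551 0.2617]
0.087 [0.5591 0.3196]
[ 1.89 20.17 12.88 -0.08]
```

```bash
python3 - <<'E'
from h import *
im,i=load('w2');s=robot.get_state();a=yaw(s);p=np.array(s['tool_pos']);X=np.array([np.cos(a),np.sin(a),0]);Y=np.array([np.sin(a),-np.cos(a),0])
h=.5*s['width']*.087
for z in (0,.019,.04):
  for x in(-.0095,.0095): print(z,x,np.round((w2px(0,[p+x*X+sg*y*Y+[0,0,z] for sg in(1,-1) for y in (h,h+.015)],i)-[140,230])*6).tolist())
c=im[230:325,140:260,::-1];c=np.clip(c.astype(float)*3+10,0,255).astype(np.uint8)
cv2.imwrite('pics/f.png',cv2.resize(c,None,fx=6,fy=6,interpolation=cv2.INTER_CUBIC))
E
```

```text
0 -0.0095 [[1292.0, 320.0], [1467.0, 320.0], [474.0, 321.0], [300.0, 321.0]]
0 0.0095 [[1304.0, 113.0], [1483.0, 113.0], [462.0, 114.0], [283.0, 114.0]]
0.019 -0.0095 [[1339.0, 434.0], [1534.0, 434.0], [426.0, 435.0], [232.0, 435.0]]
0.019 0.0095 [[1354.0, 206.0], [1555.0, 206.0], [411.0, 207.0], [210.0, 207.0]]
0.04 -0.0095 [[1406.0, 596.0], [1629.0, 595.0], [359.0, 596.0], [135.0, 597.0]]
0.04 0.0095 [[1425.0, 339.0], [1657.0, 338.0], [339.0, 339.0], [107.0, 340.0]]
```

View pics/f.png

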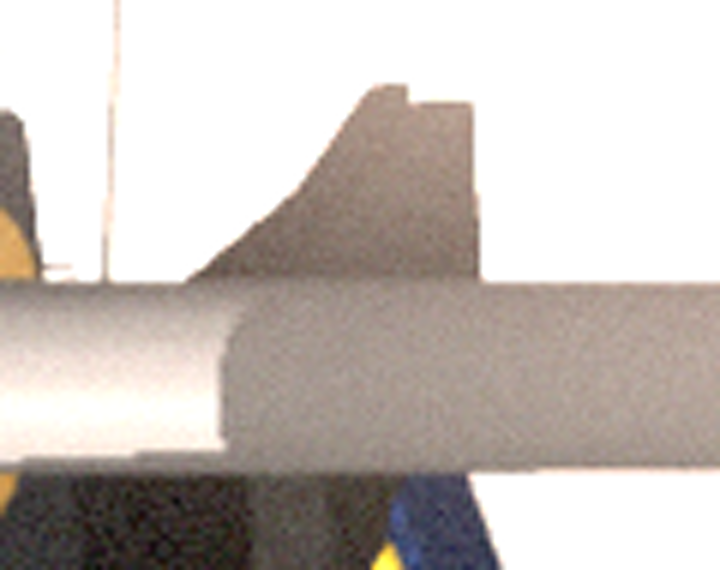

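The finger tip is only about 9 mm thick and tapers upwards, so it fits between the end-station tube and the side wall. Next is the tube at station y=-29 mm. That is the amber one with a white cap; the look-alikes are blue or purple and lie on the bench.

{"method": "send_rows", "body": {
  "rows": [
    [0.3,3,0,0,4.4],
    [0.6,6.5,0,0,4.4],
    [0.9,10,0,0,4.4],
    [1.2,13.5,0,0,4.4],
    [1.6,17,0,0,4.4],
    [1.9,20.2,4,0,4.4],
    [1.9,20.2,8,0,4.4],
    [1.9,20.2,12,0,4.4],
    [1.9,20.2,14,0,4.4],
    [1.9,20.2,14,0,4.4],
    [1.9,20.2,14,0,4.4]
  ]
}}

```text
time_s: 8.3
tool_pos: [0.5519, 0.2036, 0.1093]
ee_rot: [3.141, 0.0, 3.071]
wrist_force: [0.1, 0.2, 0.6]
width: 0.506
grasp_force: 0.0
```

```bash
python3 -c "
from h import *
s=robot.get_state();print(s['tool_pos'],s['width'],to([.5512,.2039,.0675],3.0737))"
```

```text
[0.55188335 0.20355233 0.10930462] 0.5062055582735493 [ 0.07  0.03  4.18 -0.13]
```

{"method": "send_rows", "body": {
  "rows": [
    [0,0,2,0,4.4],
    [0,0,3.5,0,4.4],
    [0,0,4.1,0,4.4],
    [0,0,4.2,0,4.4],
    [0,0,4.2,0,2.5],
    [0,0,4.2,0,2.5],
    [0,0,4.2,0,2.5],
    [0,0,4.2,0,2.5],
    [0,0,4.2,0,2.5],
    [0,0,4.2,0,2.5]
  ]
}}

```text
time_s: 9.3
tool_pos: [0.5524, 0.2021, 0.0673]
ee_rot: [-3.14, 0.001, 3.07]
wrist_force: [-1.1, -4.9, 3.4]
width: 0.314
grasp_force: 30.0
```

{"method": "send_rows", "body": {
  "rows": [
    [0,0,-1.5,0,2],
    [0,0,-3.5,0,2],
    [0,0,-5,0,2],
    [0,0,-5,0,2]
  ]
}}

```text
time_s: 9.7
tool_pos: [0.554, 0.2039, 0.1202]
ee_rot: [3.139, 0.006, 3.071]
wrist_force: [0.4, 1.3, -1.9]
width: 0.308
grasp_force: 30.0
```

```bash
python3 -c "
from h import *
s=robot.get_state();c=np.load('cradle.npy');a=c[2];n=np.array([-np.sin(a),np.cos(a)])
for k in(1,-1):
  t=c[:2]+k*.028*n;print(t,to([*t,.041],a),s['tool_pos'],s['width'])"
```

```text
[0.53510123 0.02698417] [  0.64 -17.78   7.92  -4.84] [0.55403515 0.20392809 0.12015721] 0.3082729102144647
[ 0.5358639  -0.02901064] [  0.16 -23.36   7.92  -4.84] [0.55403515 0.20392809 0.12015721] 0.3082729102144647
```

{"method": "send_rows", "body": {
  "rows": [
    [0.1,-2.5,0,-1,2],
    [0.2,-5.5,0,-2,2],
    [0.3,-8.5,0,-3,2],
    [0.5,-11.5,0,-4,2],
    [0.6,-14.5,0,-4.8,2],
    [0.6,-17,1,-4.8,2],
    [0.6,-17.8,4,-4.8,2],
    [0.6,-17.8,6,-4.8,2],
    [0.6,-17.8,6,-4.8,2],
    [0.6,-17.8,6,-4.8,2]
  ]
}}

```text
time_s: 10.7
tool_pos: [0.5329, 0.0261, 0.0563]
ee_rot: [3.141, -0.001, -3.129]
wrist_force: [-0.1, 0.4, 0.8]
width: 0.314
grasp_force: 30.0
```

```bash
python3 -c "
from h import *
s=robot.get_state();print(s['tool_pos'],s['width'],to([.5351,.027,.0405],.0136))"
```

```text
[0.53285828 0.02609521 0.05631219] 0.314244847102578 [-0.23  0.09  1.58 -0.04]
```

{"method": "send_rows", "body": {
  "rows": [
    [-0.2,0.1,0.8,0,2],
    [-0.2,0.1,1.4,0,2],
    [-0.2,0.1,1.6,0,2],
    [-0.2,0.1,1.6,0,2],
    [-0.2,0.1,1.6,0,4.4],
    [-0.2,0.1,1.6,0,4.4],
    [-0.2,0.1,1.6,0,4.4],
    [-0.2,0.1,1.6,0,4.4],
    [-0.2,0.1,-1,0,4.4],
    [-0.2,0.1,-6,0,4.4],
    [-0.2,0.1,-10,0,4.4],
    [-0.2,0.1,-10,0,4.4]
  ]
}}

```text
time_s: 11.9
tool_pos: [0.5397, 0.0266, 0.1636]
ee_rot: [-3.14, 0.012, -3.129]
wrist_force: [0.7, -0.7, 0.5]
width: 0.502
grasp_force: 0.0
```

```bash
python3 -c "
from h import *
s=robot.get_state();m=np.load('mixer.npy');c,sn=np.cos(m[2]),np.sin(m[2])
x,y=.009,.0855
t=[m[0]+c*x-sn*y,m[1]+sn*x+c*y];print(s['tool_pos'],t,to([*t,.13],m[2]))
shot('w3')
for n in('tube1_mid',): print(n,[(round(d['score'],2),np.round(d['xyz'],3).tolist()) for d in nets.recognise('wrist',n)])"
```

```text
[0.53973393 0.02655335 0.16356852] [np.float64(0.5679602120866484), np.float64(0.3174893800498987)] [-3.2  29.05  3.36  4.63]
tube1_mid [(0.75, [0.529, 0.025, 0.055])]
```

{"method": "send_rows", "body": {
  "rows": [
    [-0.3,3,0,0.5,3.8],
    [-0.6,6.5,0,1,3.8],
    [-1,10,0,1.5,3.8],
    [-1.4,13.5,0,2,3.8],
    [-1.8,17,0,3,3.8],
    [-2.2,20.5,0,4,3.6],
    [-2.6,24,0,4.6,3.6],
    [-3,27,1,4.6,3.6],
    [-3.2,29,3.4,4.6,3.6],
    [-3.2,29,4,4.6,3.6],
    [-3.2,29,4,4.6,3.6]
  ]
}}

```text
time_s: 13.1
tool_pos: [0.561, 0.3163, 0.1125]
ee_rot: [-3.138, -0.006, 3.075]
wrist_force: [-0.7, -0.2, 0.1]
width: 0.414
grasp_force: 0.0
```

```bash
python3 -c "
from h import *
s=robot.get_state();print(s['tool_pos'],s['width'],to([.568,.3175,.0675],3.0737))
shot('w4')"
```

```text
[0.56097399 0.31634469 0.11253391] 0.41423689030593114 [-0.69  0.16  4.5   0.08]
```

View pics/w4.png

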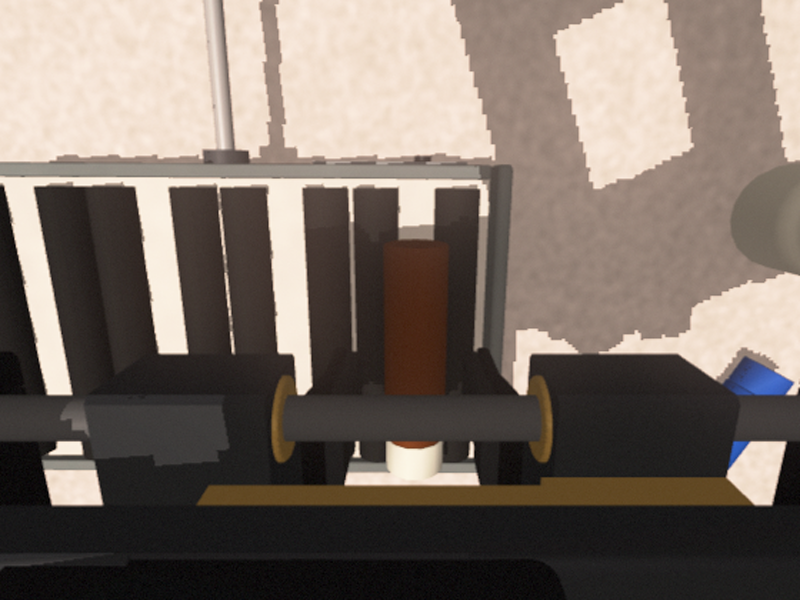

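```bash
python3 - <<'E'
from h import *
m=np.load('mixer.npy');_,i=load('w4')
def L(X): d=X[:,:2]-m[:2];c,s=np.cos(m[2]),np.sin(m[2]);return np.round(np.c_[c*d[:,0]+s*d[:,1],-s*d[:,0]+c*d[:,1]],4).tolist()
q=lambda uv,z:L(px2w(0,np.array(uv)*.7,z,i))
print('tube end',q([(416,247)],.08),q([(414,476)],.075),'sides',q([(384,300),(447,300)],.073))
print('wall',q([(490,200),(511,200),(486,340),(505,340)],.077),'rollers',q([(375,192),(456,192),(327,192),(245,192)],.062),'far roller',q([(456,459)],.065))
print('tcp',L(np.array([robot.get_state()['tool_pos']])))
E
```

```text
tube end [[-0.0403, 0.0863]] [[0.0677, 0.0859]] sides [[-0.0166, 0.0728], [-0.0166, 0.0997]]
wall [[-0.0587, 0.1156], [-0.0587, 0.1239], [-0.0001, 0.1164], [-0.0001, 0.1245]] rollers [[-0.0611, 0.0689], [-0.0612, 0.1033], [-0.0611, 0.0485], [-0.061, 0.0136]] far roller [[0.0651, 0.1063]]
tcp [[0.0033, 0.0838]]
```

{"method": "send_rows", "body": {
  "rows": [
    [-0.5,0.2,0,0,3.6],
    [-1,0.2,0.5,0,3.6],
    [-1,0.2,2,0,3.6],
    [-1,0.2,3.5,0,3.6],
    [-1,0.2,4.4,0,3.6],
    [-1,0.2,4.5,0,3.6],
    [-1,0.2,4.5,0,2.3],
    [-1,0.2,4.5,0,2.3],
    [-1,0.2,4.5,0,2.3],
    [-1,0.2,4.5,0,2.3],
    [-1,0.2,4.5,0,2]
  ]
}}

```text
time_s: 14.25
tool_pos: [0.5734, 0.3173, 0.0719]
ee_rot: [-3.139, -0.001, 3.074]
wrist_force: [-1.8, -5.1, 1.2]
width: 0.309
grasp_force: 30.0
```

{"method": "send_rows", "body": {
  "rows": [
    [0,0,-1,0,2],
    [0,0,-3,0,2],
    [0,0,-5,0,2],
    [0,0,-6,0,2],
    [0,0,-6,0,2]
  ]
}}

```text
time_s: 14.75
tool_pos: [0.5754, 0.3196, 0.1348]
ee_rot: [3.139, 0.005, 3.074]
wrist_force: [0.9, -0.2, -0.8]
width: 0.308
grasp_force: 30.0
```

```bash
python3 -c "
from h import *
s=robot.get_state();print(s['tool_pos'],s['width'],to([.5359,-.029,.0405],.0136))"
```

```text
[0.57539439 0.31963111 0.13483368] 0.30751434470944977 [  1.6  -35.05   9.43  -4.63]
```

{"method": "send_rows", "body": {
  "rows": [
    [0.1,-2.5,0,-1,2],
    [0.3,-6,0,-2,2],
    [0.5,-9.5,0,-3,2],
    [0.7,-13,0,-4,2],
    [0.9,-16.5,0,-4.6,2],
    [1.1,-20,0,-4.6,2],
    [1.3,-23.5,0,-4.6,2],
    [1.4,-27,0,-4.6,2],
    [1.5,-30.5,0,-4.6,2],
    [1.6,-33.5,0,-4.6,2],
    [1.6,-35,1,-4.6,2],
    [1.6,-35,2,-4.6,2]
  ]
}}

```text
time_s: 15.95
tool_pos: [0.5339, -0.031, 0.1105]
ee_rot: [-3.142, 0.0, -3.131]
wrist_force: [-0.6, -0.3, -0.8]
width: 0.303
grasp_force: 30.0
```

{"method": "send_rows", "body": {
  "rows": [
    [0,0,2.5,0,2],
    [0,0,4.5,0,2],
    [0,0,4.5,0,2],
    [0,0,4.5,0,2],
    [0,0,4.5,0,2]
  ]
}}

```text
time_s: 16.45
tool_pos: [0.5348, -0.0289, 0.0673]
ee_rot: [-3.142, 0.001, -3.128]
wrist_force: [-0.5, -0.1, -0.3]
width: 0.308
grasp_force: 30.0
```

```bash
python3 -c "
from h import *
s=robot.get_state();print(s['tool_pos'],s['width'],to([.5359,-.029,.0455],.0136))
shot('w5')"
```

```text
[ 0.53484056 -0.02894845  0.06732426] 0.308437114721075 [-0.11 -0.01  2.18 -0.  ]
```

View pics/w5.png

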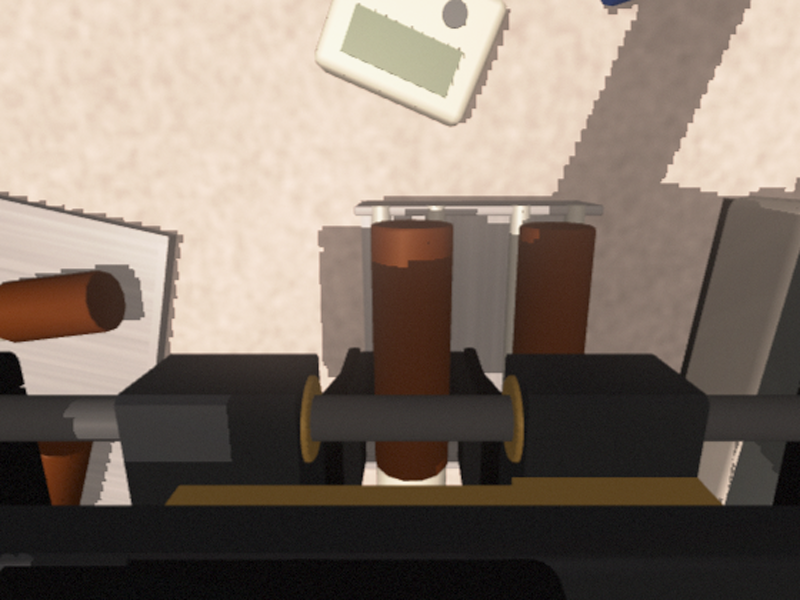

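```bash
python3 - <<'E'
from h import *
_,i=load('w5')
print('held near',px2w(0,np.array([(412,232)])*.7,.073,i)[0],'placed near',px2w(0,np.array([(558,229),(555,340)])*.7,.051,i))
print('plate near',px2w(0,np.array([(380,212),(480,208)])*.7,.032,i))
E
```

```text
held near [ 0.48197497 -0.02863331  0.073     ] placed near [[0.48286028 0.0243169  0.051     ]
 [0.52541678 0.02712487 0.051     ]]
plate near [[ 0.4792887  -0.0413666   0.032     ]
 [ 0.47716303 -0.00169138  0.032     ]]
```

{"method": "send_rows", "body": {
  "rows": [
    [-0.1,0,1.2,0,2],
    [-0.1,0,2,0,2],
    [-0.1,0,2.2,0,2],
    [-0.1,0,2.2,0,2],
    [-0.1,0,2.2,0,2],
    [-0.1,0,2.2,0,4.4],
    [-0.1,0,2.2,0,4.4],
    [-0.1,0,2.2,0,4.4],
    [-0.1,0,2.2,0,4.4],
    [-0.1,0,0,0,4.4],
    [-0.1,0,-5,0,4.4],
    [-0.1,0,-10,0,4.4]
  ]
}}

```text
time_s: 17.7
tool_pos: [0.5337, -0.0292, 0.1664]
ee_rot: [3.141, -0.004, -3.129]
wrist_force: [1.7, 0.4, -0.5]
width: 0.506
grasp_force: 0.0
```

```bash
python3 -c "
from h import *
s=robot.get_state();print(s['tool_pos'],s['width'],to([.64,-.25,.25],.0136))"
```

```text
[ 0.53365626 -0.02915399  0.16643319] 0.5056192622877852 [-10.35 -22.22  -8.36  -0.05]
```

{"method": "send_rows", "body": {
  "rows": [
    [-1,-2,-3,0,5],
    [-2.5,-5,-6,0,5],
    [-4,-8,-8,0,5],
    [-5.5,-11.5,-8.4,0,5],
    [-7,-15,-8.4,0,5],
    [-8.5,-18.5,-8.4,0,5],
    [-10,-22,-8.4,0,5],
    [-10,-22,-8.4,0,5],
    [-10,-22,-8.4,0,5],
    [-10,-22,-8.4,0,5]
  ]
}}

```text
time_s: 18.7
tool_pos: [0.6376, -0.2472, 0.2502]
ee_rot: [3.141, -0.001, -3.128]
wrist_force: [-0.0, 0.3, -0.8]
width: 0.576
grasp_force: 0.0
```

```bash
python3 -c "
from h import *
s=robot.get_state();print(s['tool_pos'],yaw(s));shot('w6')
for n in('vial1_mid','tube1_mid'): print(n,[(round(d['score'],2),np.round(d['xyz'],3).tolist()) for d in nets.recognise('wrist',n)])"
```

```text
[ 0.63756825 -0.24723357  0.25015141] -3.128344102238674
vial1_mid []
tube1_mid [(0.86, [0.546, 0.013, 0.05]), (0.32, [0.688, -0.026, 0.045])]
```

View pics/w6.png

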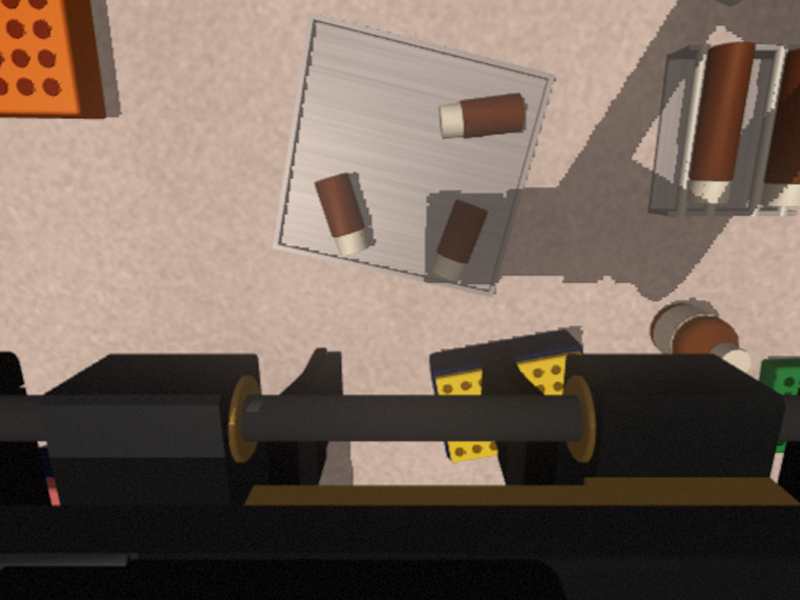

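```bash
cat >> h.py <<'E'
def vials(n,ends,z=.017,s=.7):
    _,i=load(n);o=[]
    for a,b in ends:
        P=px2w(0,np.array([a,b])*s,z,i);d=P[0]-P[1];c=P.mean(0);o.append((*c[:2],np.arctan2(d[1],d[0]),np.linalg.norm(d)))
    return np.array(o)
E
python3 -c "
from h import *
v=vials('w6',[((440,121),(524,114)),((352,252),(331,177)),((447,276),(474,205))])
print(np.round(v,4).tolist())
for r in v: print(to([r[0],r[1],.10],r[2]))
im,i=load('w6');hsv=cv2.cvtColor(im,cv2.COLOR_RGB2HSV);mk=((hsv[:,:,0]<16)&(hsv[:,:,1]>130)&(hsv[:,:,2]>30)).astype('uint8')
for c in cv2.findContours(mk[:240],0,2)[0]:
  if cv2.contourArea(c)>300: print(cv2.minAreaRect(c))
"
```

```text
[[0.5263, -0.1942, -1.4786, 0.0638], [0.6012, -0.3025, 0.255, 0.0609], [0.6206, -0.2069, -0.326, 0.0611]]
[11.08  5.43 15.1  85.53]
[  3.75  -5.5   15.1  -13.8 ]
[ 1.67  4.02 15.1  19.49]
((493.0, 231.0), (16.0, 44.0), 90.0)
((345.0099182128906, 78.59900665283203), (17.31364631652832, 40.89603042602539), 84.2894058227539)
((548.5, 81.5), (93.0, 21.0), 90.0)
((505.6180725097656, 77.32091522216797), (30.799983978271484, 100.45948791503906), 8.61564826965332)
((36.5, 41.0), (82.0, 73.0), 90.0)
```

The tray holds three vials. V1 is at (482,117), V2 at (341,214) and V3 at (460,242), each amber with a white cap. Both tubes are seated in the cradle at (725,125) and (790,125). I'll take V3 first.

{"method": "send_rows", "body": {
  "rows": [
    [0.6,1.5,0,7,5],
    [1.2,3,0,14,5],
    [1.7,4,4,19.5,5],
    [1.7,4,9,19.5,5],
    [1.7,4,14,19.5,5],
    [1.7,4,18,19.5,5],
    [1.7,4,20,19.5,5],
    [1.7,4,20,19.5,5],
    [1.7,4,20,19.5,5],
    [1.7,4,20,19.5,5]
  ]
}}

```text
time_s: 19.85
tool_pos: [0.6222, -0.2089, 0.0534]
ee_rot: [-3.141, 0.004, 2.815]
wrist_force: [1.0, -0.1, -0.4]
width: 0.574
grasp_force: 0.0
```

```bash
python3 -c "
from h import *
print(robot.get_state()['tool_pos'],to([.6206,-.2069,.0125],-.326))
shot('w7')"
```

```text
[ 0.62218656 -0.20889999  0.05335452] [ 0.21  0.14  4.09 -0.06]
```

View pics/w7.png

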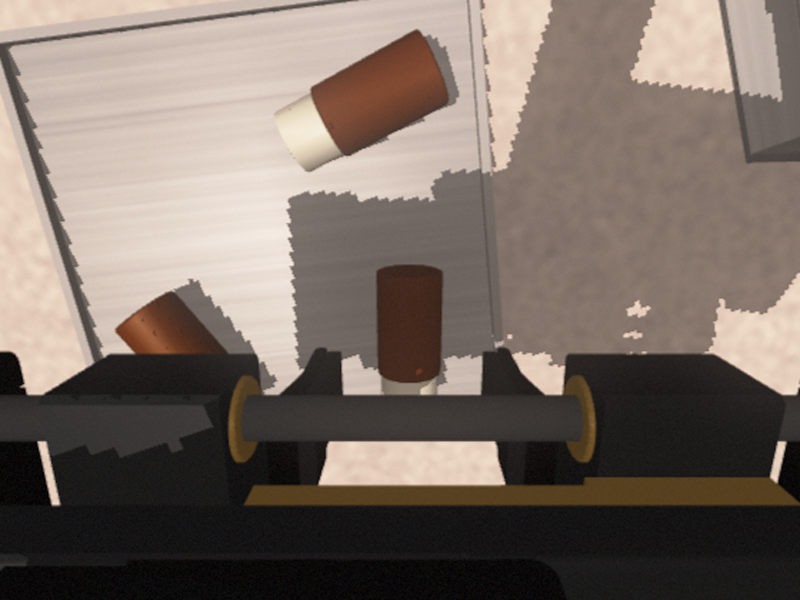

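```bash
cat >> h.py <<'E'
def along(n,uv,z,L=.0305,s=.7):
    """tool-frame shift (cm) from current TCP to centre of a thing whose near end shows at uv, lying along tool x"""
    _,i=load(n);P=px2w(0,np.array([uv])*s,z,i)[0];st=robot.get_state();a=yaw(st);X=np.array([np.cos(a),np.sin(a)]);Y=np.array([np.sin(a),-np.cos(a)]);d=P[:2]-L*X-st['tool_pos'][:2]
    return np.round([100*d@X,100*d@Y],2)
E
python3 -c "
from h import *
print(along('w7',(410,272),.019), along('w7',(410,280),.028))"
```

```text
[0.14 0.01] [0.01 0.02]
```

{"method": "send_rows", "body": {
  "rows": [
    [0.1,0,2,0,5],
    [0.1,0,3.5,0,5],
    [0.1,0,4.1,0,5],
    [0.1,0,4.1,0,5],
    [0.1,0,4.1,0,2],
    [0.1,0,4.1,0,2],
    [0.1,0,4.1,0,2],
    [0.1,0,4.1,0,2],
    [0.1,0,4.1,0,2],
    [0.1,0,4.1,0,2]
  ]
}}

```text
time_s: 20.9
tool_pos: [0.6199, -0.2083, 0.0101]
ee_rot: [-3.141, 0.001, 2.814]
wrist_force: [-0.6, -0.6, 2.3]
width: 0.311
grasp_force: 30.0
```

{"method": "send_rows", "body": {
  "rows": [
    [0,0,-2,0,2],
    [0,0,-6,0,2],
    [0,0,-10,0,2],
    [0,0,-12.5,0,2],
    [0,0,-12.5,0,2],
    [0,0,-12.5,0,2]
  ]
}}

```text
time_s: 21.5
tool_pos: [0.6195, -0.2081, 0.1347]
ee_rot: [-3.142, 0.001, 2.814]
wrist_force: [0.8, -0.4, -1.9]
width: 0.311
grasp_force: 30.0
```

```bash
python3 -c "
from h import *
s=robot.get_state();print(s['tool_pos'],s['width'],to([.5512,.2039,.0675],3.0737),to([.5551,.2617,.0675],3.0737))"
```

```text
[ 0.61946522 -0.2080983   0.13467601] 0.31126675487329625 [ 19.72  36.81   6.72 -14.88] [ 21.21  42.41   6.72 -14.88]
```

{"method": "send_rows", "body": {
  "rows": [
    [1,2,0,-1,2],
    [2.5,5,0,-3,2],
    [4.3,8.5,0,-5,2],
    [6,12,0,-7,2],
    [7.8,15.5,0,-9,2],
    [9.5,19,0,-11,2],
    [11.2,22.5,0,-13,2],
    [13,26,0,-14.9,2],
    [14.8,29.5,0,-14.9,2],
    [16.5,33,0,-14.9,2],
    [18.2,36.4,0,-14.9,2],
    [20,40,0,-14.9,2]
  ]
}}

```text
time_s: 22.7
tool_pos: [0.556, 0.2368, 0.132]
ee_rot: [-3.14, -0.004, 3.075]
wrist_force: [0.7, 0.4, -0.4]
width: 0.309
grasp_force: 30.0
```

{"method": "send_rows", "body": {
  "rows": [
    [0.7,1.3,1,0,2],
    [1.2,2.4,3,0,2],
    [1.2,2.4,4.5,0,2],
    [1.2,2.4,4.5,0,2],
    [1.2,2.4,4.5,0,2]
  ]
}}

```text
time_s: 23.2
tool_pos: [0.5477, 0.2586, 0.0883]
ee_rot: [-3.14, -0.002, 3.073]
wrist_force: [-1.1, 0.4, 0.1]
width: 0.313
grasp_force: 30.0
```

```bash
python3 -c "
from h import *
s=robot.get_state();print(s['tool_pos'],s['width'],to([.5551,.2617,.0667],3.0737))
shot('w8')
_,i=load('w8');m=np.load('mixer.npy')"
```

```text
[0.54773131 0.25860716 0.08833165] 0.3127197316746694 [-0.71  0.36  2.16 -0.02]
```

View pics/w8.png

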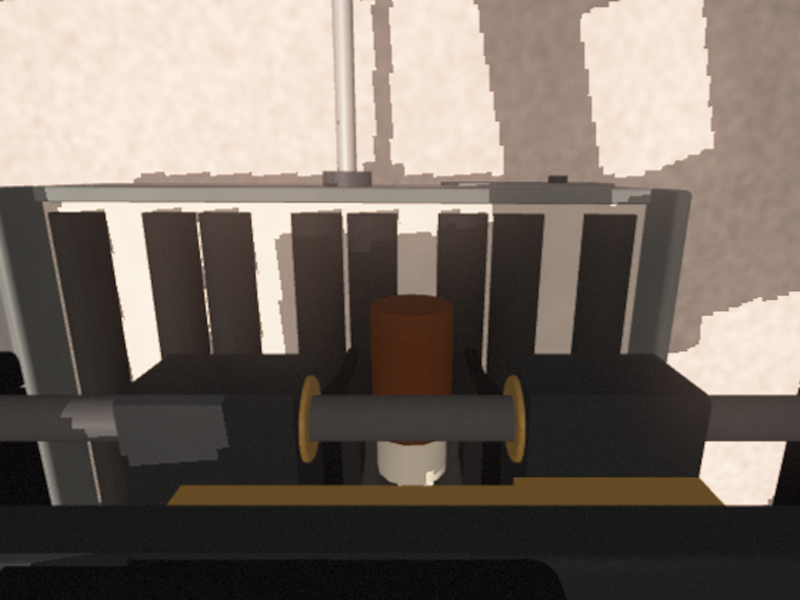

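```bash
python3 - <<'E'
from h import *
m=np.load('mixer.npy');_,i=load('w8')
def L(X): d=X[:,:2]-m[:2];c,s=np.cos(m[2]),np.sin(m[2]);return np.round(np.c_[c*d[:,0]+s*d[:,1],-s*d[:,0]+c*d[:,1]],4).tolist()
q=lambda uv,z:L(px2w(0,np.array(uv)*.7,z,i))
print('vial',q([(411,305)],.098),q([(411,484)],.092),'rollers near',q([(372,213),(462,213),(316,213),(517,215)],.062))
print('tcp',L(np.array([robot.get_state()['tool_pos']])))
E
```

```text
vial [[-0.0371, 0.0261]] [[0.0337, 0.0261]] rollers near [[-0.0634, 0.0112], [-0.0635, 0.0454], [-0.0634, -0.0101], [-0.0627, 0.0663]]
tcp [[-0.0063, 0.0256]]
```

{"method": "send_rows", "body": {
  "rows": [
    [-0.5,0.3,0.5,0,2],
    [-0.5,0.3,1.5,0,2],
    [-0.5,0.3,2.1,0,2],
    [-0.5,0.3,2.1,0,2],
    [-0.5,0.3,2.1,0,2],
    [-0.5,0.3,2.1,0,4.4],
    [-0.5,0.3,2.1,0,4.4],
    [-0.5,0.3,2.1,0,4.4],
    [-0.5,0.3,2.1,0,4.4],
    [-0.5,0.3,1,0,4.4],
    [-0.5,0.3,-3,0,4.4],
    [-0.5,0.3,-6,0,4.4]
  ]
}}

```text
time_s: 24.45
tool_pos: [0.5538, 0.2625, 0.1517]
ee_rot: [3.141, 0.001, 3.074]
wrist_force: [0.4, 0.6, -0.2]
width: 0.504
grasp_force: 0.0
```

```bash
python3 -c "
from h import *
s=robot.get_state();print(s['tool_pos'],s['width'],to([.6012,-.3025,.06],.255))"
```

```text
[0.55376373 0.2624999  0.1516774 ] 0.5043940614395762 [ -8.54 -56.05   9.17 -18.48]
```

{"method": "send_rows", "body": {
  "rows": [
    [-0.3,-2,0,-1,4.8],
    [-0.8,-5.5,0,-3,4.8],
    [-1.5,-10,0,-5,4.8],
    [-2.2,-14.5,0,-7,4.8],
    [-2.9,-19,0,-9,4.8],
    [-3.6,-23.5,0,-11,4.8],
    [-4.3,-28,0,-13,4.8],
    [-5,-32.5,0,-15,4.8],
    [-5.7,-37,0,-17,4.8],
    [-6.4,-41.5,0,-18.5,4.8],
    [-7.1,-46,0,-18.5,4.8],
    [-7.8,-50.5,0,-18.5,4.8]
  ]
}}

```text
time_s: 25.65
tool_pos: [0.5975, -0.2487, 0.1508]
ee_rot: [-3.141, 0.001, -2.886]
wrist_force: [1.3, 0.3, 0.1]
width: 0.552
grasp_force: 0.0
```

{"method": "send_rows", "body": {
  "rows": [
    [-0.7,-4,0,0,4.8],
    [-0.7,-5.5,2,0,4.8],
    [-0.7,-5.5,6,0,4.8],
    [-0.7,-5.5,9,0,4.8],
    [-0.7,-5.5,9,0,4.8],
    [-0.7,-5.5,9,0,4.8],
    [-0.7,-5.5,9,0,4.8]
  ]
}}

```text
time_s: 26.35
tool_pos: [0.6197, -0.299, 0.0627]
ee_rot: [-3.138, 0.003, -2.886]
wrist_force: [0.2, 0.0, 1.0]
width: 0.555
grasp_force: 0.0
```

```bash
cat >> h.py <<'E'
def amber(n):
    im,i=load(n);hsv=cv2.cvtColor(im,cv2.COLOR_RGB2HSV);mk=((hsv[:,:,0]<16)&(hsv[:,:,1]>130)&(hsv[:,:,2]>30)).astype('uint8')
    for c in cv2.findContours(mk,0,2)[0]:
        if cv2.contourArea(c)>300:
            x,y,w,h=cv2.boundingRect(c);print('amber(800px) box',np.round(np.array([x,y,x+w,y+h])/.7).tolist(),'rect',[np.round(q,1) for q in cv2.minAreaRect(c)])
E
python3 -c "
from h import *
s=robot.get_state();print(s['tool_pos'],yaw(s),s['width'],to([.6012,-.3025,.0125],.255))
shot('w9');amber('w9')"
```

```text
[ 0.61973827 -0.29898518  0.06265905] -2.8858227137817596 0.554823855729344 [1.88 0.13 5.02 0.04]
amber(800px) box [387.0, 274.0, 446.0, 334.0] rect [array([291. , 212.5]), array([40., 41.]), np.float64(0.0)]
amber(800px) box [383.0, 229.0, 440.0, 267.0] rect [array([287.5, 173. ]), array([26., 39.]), np.float64(90.0)]
amber(800px) box [703.0, 157.0, 800.0, 229.0] rect [array([526.4, 133.9]), array([67.6, 47.1]), np.float64(8.1)]
```

```bash
python3 -c "
from h import *
print(along('w9',(411.5,235),.019),along('w9',(411.5,243),.028))
_,i=load('w9')
P=px2w(0,np.array([(411.5,235),(416.5,325)])*.7,.02,i);print(P,np.arctan2(*(P[1]-P[0])[[1,0]]))
for n in('vial1_mid','vial2_mid'): print(n,[(round(d['score'],2),np.round(d['xyz'],3).tolist()) for d in nets.recognise('wrist',n)])
im,_=load('w9');cv2.imwrite('pics/w9c.png',cv2.resize(im[120:300,180:420,::-1],None,fx=3,fy=3,interpolation=cv2.INTER_CUBIC))
"
```

```text
[1.49 0.09] [1.28 0.1 ]
[[ 0.57561009 -0.30968239  0.02      ]
 [ 0.61321307 -0.29756119  0.02      ]] 0.3118301617803249
vial1_mid []
vial2_mid [(0.8, [0.528, -0.204, 0.024])]
```

View pics/w9c.png

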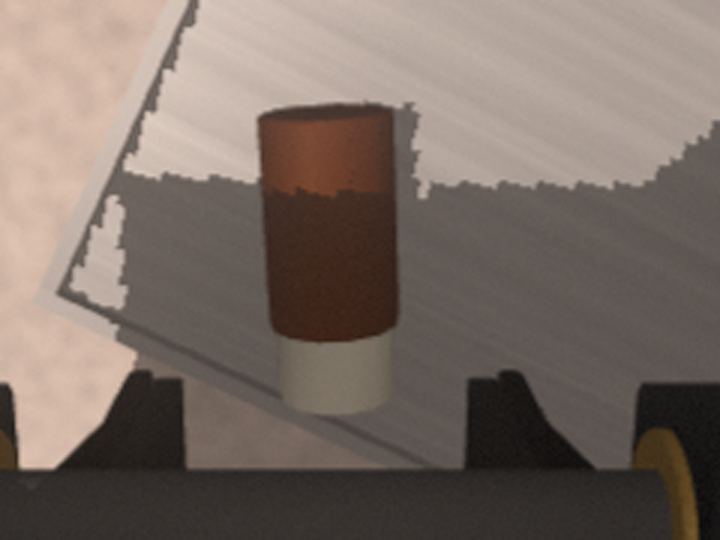

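```bash
python3 -c "
from h import *
f=lambda x,y:((180+x/3)/.7,(120+y/3)/.7)
v=vials('w9',[(f(336,408),f(327,112))],.019)[0];print(v,to([v[0],v[1],.0125],v[2]))"
```

```text
[ 0.60178671 -0.30121751  0.28760623  0.06323644] [ 1.77  0.22  4.98 -1.83]
```

{"method": "send_rows", "body": {
  "rows": [
    [1.6,0.15,0,-2,4.8],
    [1.6,0.15,2,-2,4.8],
    [1.6,0.15,4,-2,4.8],
    [1.6,0.15,4.9,-2,4.8],
    [1.6,0.15,4.9,-2,4.8],
    [1.6,0.15,4.9,-2,2],
    [1.6,0.15,4.9,-2,2],
    [1.6,0.15,4.9,-2,2],
    [1.6,0.15,4.9,-2,2],
    [1.6,0.15,4.9,-2,2],
    [1.6,0.15,4.9,-2,2]
  ]
}}

```text
time_s: 27.6
tool_pos: [0.6029, -0.3011, 0.0115]
ee_rot: [-3.14, 0.001, -2.851]
wrist_force: [0.3, 0.8, 4.4]
width: 0.314
grasp_force: 30.0
```

{"method": "send_rows", "body": {
  "rows": [
    [0,0,-2,0,2],
    [0,0,-6,0,2],
    [0,0,-10,0,2],
    [0,0,-12.5,0,2],
    [0,0,-12.5,0,2],
    [0,0,-12.5,0,2]
  ]
}}

```text
time_s: 28.2
tool_pos: [0.6021, -0.3007, 0.1355]
ee_rot: [-3.141, 0.0, -2.851]
wrist_force: [0.0, 0.0, -0.8]
width: 0.313
grasp_force: 30.0
```

```bash
python3 -c "
from h import *
s=robot.get_state();print(s['tool_pos'],s['width'],to([.5512,.2039,.0667],3.0737))"
```

```text
[ 0.60211493 -0.30074282  0.13553364] 0.31343141356882137 [-9.57 49.81  6.88 20.52]
```

{"method": "send_rows", "body": {
  "rows": [
    [-0.4,2,0,2,2],
    [-1,5.5,0,4,2],
    [-1.9,10,0,7,2],
    [-2.8,14.5,0,10,2],
    [-3.6,19,0,13,2],
    [-4.5,23.5,0,16,2],
    [-5.4,28,0,19,2],
    [-6.2,32.5,0,20.5,2],
    [-7.1,37,0,20.5,2],
    [-8,41.5,0,20.5,2],
    [-8.8,46,0,20.5,2],
    [-9.6,49.8,0,20.5,2]
  ]
}}

```text
time_s: 29.4
tool_pos: [0.5491, 0.2058, 0.1327]
ee_rot: [-3.141, -0.004, 3.075]
wrist_force: [2.0, -0.9, 0.2]
width: 0.317
grasp_force: 30.0
```

{"method": "send_rows", "body": {
  "rows": [
    [0,0,1,0,2],
    [0,0,3,0,2],
    [0,0,4.5,0,2],
    [0,0,4.5,0,2],
    [0,0,4.5,0,2],
    [0,0,4.5,0,2]
  ]
}}

```text
time_s: 30.0
tool_pos: [0.5522, 0.2034, 0.0911]
ee_rot: [3.141, 0.001, 3.073]
wrist_force: [0.5, -0.1, 0.9]
width: 0.315
grasp_force: 30.0
```

```bash
python3 -c "
from h import *
s=robot.get_state();print(s['tool_pos'],s['width'],to([.5512,.2039,.0667],3.0737))
shot('w10');amber('w10')"
```

```text
[0.55221335 0.20342497 0.09109772] 0.31522526815625534 [ 0.1   0.04  2.44 -0.03]
amber(800px) box [370.0, 286.0, 453.0, 394.0] rect [array([287.5, 237.5]), array([75., 57.]), np.float64(90.0)]
amber(800px) box [517.0, 273.0, 599.0, 354.0] rect [array([390.5, 219.6]), array([53.2, 58.6]), np.float64(4.1)]
amber(800px) box [0.0, 204.0, 71.0, 396.0] rect [array([ 11.3, 212.3]), array([139.3,  40.6]), np.float64(73.7)]
```

```bash
python3 - <<'E'
from h import *
m=np.load('mixer.npy')
def L(X): d=X[:,:2]-m[:2];c,s=np.cos(m[2]),np.sin(m[2]);return np.c_[c*d[:,0]+s*d[:,1],-s*d[:,0]+c*d[:,1]]
for n,row,zc,t in(('w8',297,.0953,-.0063),('w10',286,.0966,None)):
    im,i=load(n);
    hsv=cv2.cvtColor(im,cv2.COLOR_RGB2HSV);col=288
    print(n,'column colours',[(r,im[r,col].tolist()) for r in range(196,226,2)])
    for z in(zc-.014,): x=L(px2w(0,np.array([(411.5,row)])*.7,z,i));print(n,'near end',x,'centre x',x[0,0]+.0305)
print('tcp',L(np.array([robot.get_state()['tool_pos']])))
# placed vial C in w10
_,i=load('w10');print('C near',L(px2w(0,np.array([(560,275)])*.7,.0709-.012,i)))
E
```

```text
w8 column colours [(196, [156, 140, 126]), (198, [154, 137, 123]), (200, [154, 137, 124]), (202, [155, 137, 124]), (204, [154, 138, 124]), (206, [86, 66, 54]), (208, [62, 36, 24]), (210, [66, 38, 30]), (212, [62, 34, 21]), (214, [63, 35, 25]), (216, [61, 35, 22]), (218, [61, 34, 20]), (220, [63, 31, 20]), (222, [75, 40, 20]), (224, [73, 38, 21])]
w8 near end [[-0.03545118  0.02623907]] centre x -0.004951179854593625
w10 column colours [(196, [159, 141, 128]), (198, [124, 105, 90]), (200, [67, 41, 26]), (202, [65, 41, 27]), (204, [69, 40, 28]), (206, [64, 39, 23]), (208, [66, 40, 28]), (210, [65, 41, 25]), (212, [74, 41, 25]), (214, [78, 42, 26]), (216, [77, 43, 24]), (218, [73, 37, 19]), (220, [77, 43, 24]), (222, [76, 41, 22]), (224, [77, 41, 24])]
w10 near end [[-0.03093857 -0.02849957]] centre x -0.00043857420033292793
tcp [[ 0.00122209 -0.02921497]]
C near [[-0.0299132   0.03161104]]
```

{"method": "send_rows", "body": {
  "rows": [
    [-0.1,0,0.8,0,2],
    [-0.1,0,1.8,0,2],
    [-0.1,0,2.4,0,2],
    [-0.1,0,2.4,0,2],
    [-0.1,0,2.4,0,2],
    [-0.1,0,2.4,0,4.4],
    [-0.1,0,2.4,0,4.4],
    [-0.1,0,2.4,0,4.4],
    [-0.1,0,2.4,0,4.4],
    [-0.1,0,1,0,4.4],
    [-0.1,0,-3,0,4.4],
    [-0.1,0,-6,0,4.4]
  ]
}}

```text
time_s: 31.25
tool_pos: [0.5529, 0.204, 0.1531]
ee_rot: [3.141, 0.001, 3.074]
wrist_force: [-0.0, 0.3, 0.9]
width: 0.508
grasp_force: 0.0
```

```bash
python3 -c "
from h import *
s=robot.get_state();print(s['tool_pos'],s['width'],to([.5263,-.1942,.10],1.663),to([.5263,-.1942,.10],.0136))"
```

```text
[0.5529148  0.20404086 0.15306967] 0.5083310459730549 [-3.000e-02 -3.991e+01  5.310e+00  8.086e+01] [-3.000e-02 -3.991e+01  5.310e+00 -4.640e+00]
```

{"method": "send_rows", "body": {
  "rows": [
    [0,-2,0,4,4.8],
    [0,-5,0,11,4.8],
    [0,-8.5,0,18,4.8],
    [0,-12,0,25,4.8],
    [0,-15.5,0,32,4.8],
    [0,-19,0,39,4.8],
    [0,-22.5,0,46,4.8],
    [0,-26,0,53,4.8],
    [0,-29.5,0,60,4.8],
    [0,-33,0,67,4.8],
    [0,-36.5,0,74,4.8],
    [0,-39.5,1,81,4.8]
  ]
}}

```text
time_s: 32.45
tool_pos: [0.5272, -0.1927, 0.1434]
ee_rot: [3.138, 0.003, 1.655]
wrist_force: [1.0, -0.1, 0.6]
width: 0.55
grasp_force: 0.0
```

{"method": "send_rows", "body": {
  "rows": [
    [0,0,3,0,4.8],
    [0,0,6,0,4.8],
    [0,0,8,0,4.8],
    [0,0,8,0,4.8],
    [0,0,8,0,4.8],
    [0,0,8,0,4.8]
  ]
}}

```text
time_s: 33.05
tool_pos: [0.5274, -0.1909, 0.0627]
ee_rot: [3.139, 0.002, 1.661]
wrist_force: [0.6, -0.9, 0.2]
width: 0.556
grasp_force: 0.0
```

```bash
python3 -c "
from h import *
s=robot.get_state();print(s['tool_pos'],yaw(s),s['width'],to([.5263,-.1942,.0125],1.663))
shot('w11');amber('w11')"
```

```text
[ 0.52739462 -0.19087329  0.06271196] 1.6605897378959587 0.5555529354517498 [-0.32 -0.14  5.02 -0.14]
amber(800px) box [379.0, 331.0, 437.0, 387.0] rect [array([285., 251.]), array([38., 40.]), np.float64(90.0)]
```

View pics/w11.png

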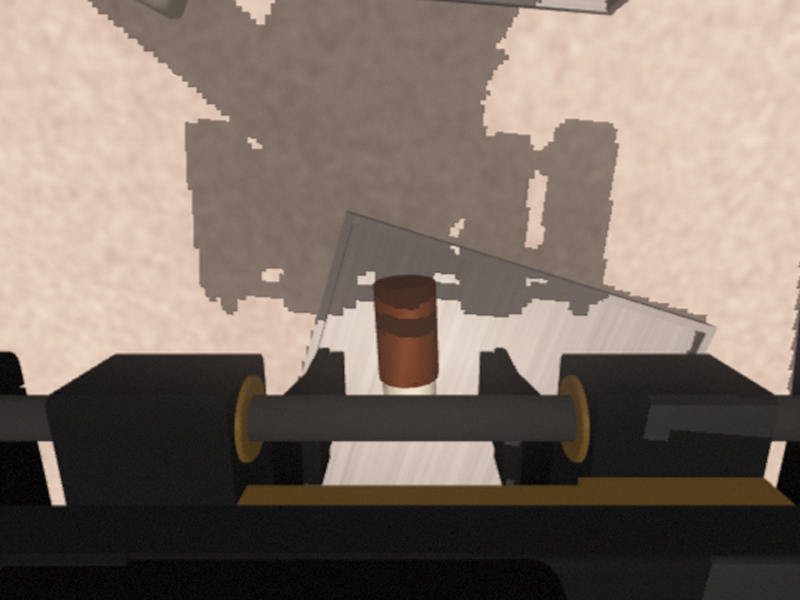

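```bash
python3 -c "
from h import *
print(along('w11',(405,276),.004),along('w11',(405,284),.017))
_,i=load('w11');P=px2w(0,np.array([(405,290),(408,385)])*.7,.026,i);print(P,np.arctan2(*(P[1]-P[0])[[1,0]])+np.pi)"
```

```text
[-0.54 -0.31] [-0.61 -0.3 ]
[[ 0.52237262 -0.1673542   0.026     ]
 [ 0.52743321 -0.21020903  0.026     ]] 1.688338836741123
```

{"method": "send_rows", "body": {
  "rows": [
    [-0.55,-0.2,0,-1.6,4.8],
    [-0.55,-0.2,2,-1.6,4.8],
    [-0.55,-0.2,4,-1.6,4.8],
    [-0.55,-0.2,4.9,-1.6,4.8],
    [-0.55,-0.2,4.9,-1.6,4.8],
    [-0.55,-0.2,4.9,-1.6,2],
    [-0.55,-0.2,4.9,-1.6,2],
    [-0.55,-0.2,4.9,-1.6,2],
    [-0.55,-0.2,4.9,-1.6,2],
    [-0.55,-0.2,4.9,-1.6,2],
    [-0.55,-0.2,4.9,-1.6,2]
  ]
}}

```text
time_s: 34.2
tool_pos: [0.5251, -0.1963, 0.0124]
ee_rot: [3.14, 0.001, 1.688]
wrist_force: [-0.5, 0.1, 5.2]
width: 0.313
grasp_force: 30.0
```

{"method": "send_rows", "body": {
  "rows": [
    [0,0,-2,0,2],
    [0,0,-6,0,2],
    [0,0,-10,0,2],
    [0,0,-12.5,0,2],
    [0,0,-12.5,0,2],
    [0,0,-12.5,0,2]
  ]
}}

```text
time_s: 34.8
tool_pos: [0.5244, -0.1959, 0.1364]
ee_rot: [3.141, 0.0, 1.688]
wrist_force: [0.0, 0.4, -0.7]
width: 0.313
grasp_force: 30.0
```

```bash
python3 -c "
from h import *
s=robot.get_state();print(s['tool_pos'],s['width'],to([.5473,.146,.0667],3.0737))"
```

```text
[ 0.52436252 -0.19590218  0.13643141] 0.3128065314055522 [ 33.69   6.29   6.97 -79.38]
```

{"method": "send_rows", "body": {
  "rows": [
    [2,0.4,0,-4,2],
    [4.5,0.8,0,-11,2],
    [7.5,1.4,0,-18,2],
    [10.5,2,0,-25,2],
    [13.5,2.5,0,-32,2],
    [16.5,3.1,0,-39,2],
    [19.5,3.6,0,-46,2],
    [22.5,4.2,0,-53,2],
    [25.5,4.8,0,-60,2],
    [28.5,5.3,0,-67,2],
    [31.5,5.9,0,-74,2],
    [33.7,6.3,0,-79.4,2]
  ]
}}

```text
time_s: 36.0
tool_pos: [0.5456, 0.1477, 0.1337]
ee_rot: [-3.141, -0.005, 3.08]
wrist_force: [-0.4, 0.7, 0.3]
width: 0.311
grasp_force: 30.0
```

{"method": "send_rows", "body": {
  "rows": [
    [0,0,1,0,2],
    [0,0,3,0,2],
    [0,0,4.5,0,2],
    [0,0,4.5,0,2],
    [0,0,4.5,0,2],
    [0,0,4.5,0,2]
  ]
}}

```text
time_s: 36.6
tool_pos: [0.548, 0.1457, 0.0921]
ee_rot: [3.142, 0.001, 3.073]
wrist_force: [-0.7, 1.0, 0.6]
width: 0.316
grasp_force: 30.0
```

```bash
python3 - <<'E'
from h import *
s=robot.get_state();print(s['tool_pos'],s['width'],to([.5473,.1463,.0672],3.0737))
shot('w12');amber('w12');im,i=load('w12')
m=np.load('mixer.npy')
def L(X): d=X[:,:2]-m[:2];c,sn=np.cos(m[2]),np.sin(m[2]);return np.c_[c*d[:,0]+sn*d[:,1],-sn*d[:,0]+c*d[:,1]]
r=[k for k in range(180,260) if im[k,288].sum()<170 and im[k,288,0]>1.3*im[k,288,2]][0];print('edge row',r)
x=L(px2w(0,np.array([(288,r)]),s['tool_pos'][2]+.0046-.014,i));print('centre x',x[0,0]+.0305,x,'tcp',L(np.array([s['tool_pos']])))
E
```

```text
[0.54803807 0.14569021 0.09207161] 0.31602641976404733 [ 0.08  0.06  2.49 -0.04]
amber(800px) box [371.0, 291.0, 453.0, 396.0] rect [array([288., 240.]), array([72., 56.]), np.float64(90.0)]
amber(800px) box [659.0, 271.0, 754.0, 396.0] rect [array([492.1, 232. ]), array([59. , 84.8]), np.float64(9.5)]
amber(800px) box [517.0, 271.0, 599.0, 354.0] rect [array([390. , 218.5]), array([57., 56.]), np.float64(90.0)]
amber(800px) box [0.0, 209.0, 77.0, 396.0] rect [array([ 14.3, 214.4]), array([137.6,  44.5]), np.float64(74.3)]
amber(800px) box [79.0, 204.0, 186.0, 387.0] rect [array([ 94.7, 202.6]), array([127.1,  49.9]), np.float64(75.5)]
edge row 204
centre x 0.0015434897724006663 [[-0.02895651 -0.08638656]] tcp [[ 0.00077245 -0.0872546 ]]
```

{"method": "send_rows", "body": {
  "rows": [
    [0.1,0.05,0.8,0,2],
    [0.1,0.05,1.8,0,2],
    [0.1,0.05,2.5,0,2],
    [0.1,0.05,2.5,0,2],
    [0.1,0.05,2.5,0,2],
    [0.1,0.05,2.5,0,3.3],
    [0.1,0.05,2.5,0,3.3],
    [0.1,0.05,2.5,0,3.3],
    [0.1,0.05,2.5,0,3.3],
    [0.1,0.05,1,0,3.3],
    [0.1,0.05,-3,0,3.3],
    [0.1,0.05,-8,0,5]
  ]
}}

```text
time_s: 37.85
tool_pos: [0.5447, 0.1466, 0.1713]
ee_rot: [-3.141, -0.005, 3.074]
wrist_force: [-0.5, -0.1, 0.1]
width: 0.417
grasp_force: 0.0
```

```bash
python3 -c "
from h import *
s=robot.get_state();m=np.load('mixer.npy');print(s['tool_pos'],s['width'],to([m[0]-.02,m[1],.25],3.0737))"
```

```text
[0.54473999 0.14661932 0.17134166] 0.4168842124696556 [ 1.73  8.52 -7.87  0.03]
```

{"method": "send_rows", "body": {
  "rows": [
    [-2,1,-2,0,7],
    [-5,2,-5,0,7],
    [-8,3,-8,0,7],
    [-9,3,-8,0,7],
    [-9,3,-8,0,7],
    [-9,3,-8,0,7],
    [-9,3,-8,0,7]
  ]
}}

```text
time_s: 38.55
tool_pos: [0.6366, 0.1704, 0.2499]
ee_rot: [-3.141, -0.003, 3.074]
wrist_force: [0.2, -0.5, 0.4]
width: 0.804
grasp_force: 0.0
```

```bash
python3 -c "
from h import *
s=robot.get_state();print(s['tool_pos'],yaw(s),to([.3905,.2438,.2],3.0737));shot('w13');amber('w13')"
```

```text
[0.63664526 0.17036291 0.24987506] 3.074080392516978 [2.505e+01 5.670e+00 4.990e+00 2.000e-02]
amber(800px) box [157.0, 331.0, 217.0, 377.0] rect [array([133.6, 244.8]), array([42.4, 22.8]), np.float64(23.4)]
amber(800px) box [516.0, 94.0, 563.0, 169.0] rect [array([376.9,  91.6]), array([29.6, 52.5]), np.float64(3.3)]
amber(800px) box [343.0, 94.0, 384.0, 167.0] rect [array([254.,  91.]), array([50., 28.]), np.float64(90.0)]
amber(800px) box [430.0, 93.0, 473.0, 167.0] rect [array([315.5,  90.5]), array([51., 29.]), np.float64(90.0)]
amber(800px) box [84.0, 63.0, 147.0, 199.0] rect [array([84. , 89.9]), array([98. , 29.4]), np.float64(76.9)]
amber(800px) box [166.0, 60.0, 220.0, 196.0] rect [array([137.5,  88. ]), array([96.7, 26.4]), np.float64(78.9)]
```

View pics/w13.png

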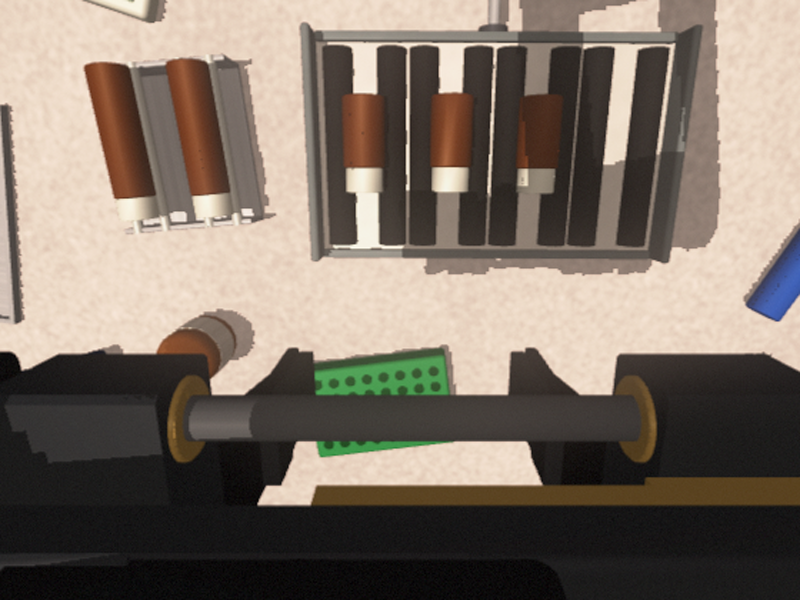

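All three vials are centred on their rollers, at about (363,142), (452,142) and (541,142). Both tubes are in the cradle slots. Now for the rod.

{"method": "send_rows", "body": {
  "rows": [
    [2,0.5,0,0,7],
    [5.5,1.3,0,0,7],
    [9,2.1,0,0,7],
    [12.5,2.9,0,0,7],
    [16,3.7,0,0,7],
    [19.5,4.5,0,0,7],
    [23,5.3,0,0,7],
    [25,5.7,2,0,6],
    [25,5.7,6,0,6],
    [25,5.7,10,0,6],
    [25,5.7,10,0,6],
    [25,5.7,10,0,6]
  ]
}}

```text
time_s: 39.8
tool_pos: [0.3919, 0.244, 0.1515]
ee_rot: [-3.141, -0.002, 3.074]
wrist_force: [-0.0, 0.1, 0.6]
width: 0.694
grasp_force: 0.0
```

```bash
python3 -c "
from h import *
s=robot.get_state();print(s['tool_pos'],s['width'],to([.3905,.2438,.023],3.0737))"
```

```text
[0.39189325 0.24395713 0.15146444] 0.6935954063296601 [ 0.14 -0.03 12.85  0.02]
```

{"method": "send_rows", "body": {
  "rows": [
    [0.1,0,4,0,5],
    [0.1,0,8,0,5],
    [0.1,0,11,0,5],
    [0.1,0,12.8,0,5],
    [0.1,0,12.8,0,5],
    [0.1,0,12.8,0,5],
    [0.1,0,12.8,0,1.5],
    [0.1,0,12.8,0,1.5],
    [0.1,0,12.8,0,1.5],
    [0.1,0,12.8,0,1.5],
    [0.1,0,12.8,0,1.5],
    [0.1,0,12.8,0,1.5]
  ]
}}

```text
time_s: 41.0
tool_pos: [0.3922, 0.2429, 0.0242]
ee_rot: [-3.139, 0.0, 3.075]
wrist_force: [-1.5, -8.9, 6.3]
width: 0.262
grasp_force: 30.0
```

{"method": "send_rows", "body": {
  "rows": [
    [-0.5,0,0,0,1.5],
    [-1,0,0,0,1.5],
    [-1.5,0,0,0,1.5],
    [-1.8,0,0,0,1.5],
    [-1.8,0,0,0,1.5],
    [-1.8,0,0,0,1.5],
    [-1.8,0,0,0,1.5]
  ]
}}

```text
time_s: 41.7
tool_pos: [0.4103, 0.2416, 0.0241]
ee_rot: [-3.139, 0.001, 3.075]
wrist_force: [-0.2, -8.4, 6.5]
width: 0.264
grasp_force: 30.0
```

{"method": "send_rows", "body": {
  "rows": [
    [0,0,0,0,6],
    [0,0,0,0,6],
    [0,0,0,0,6],
    [0,0,0,0,6],
    [0,0,0,0,6],
    [0,0,-3,0,6],
    [0,0,-7,0,6],
    [0,0,-11,0,6],
    [0,0,-15,0,6],
    [0,0,-19,0,6],
    [0,0,-21,0,6],
    [0,0,-21,0,6]
  ]
}}

```text
time_s: 42.9
tool_pos: [0.4118, 0.2441, 0.2376]
ee_rot: [3.138, 0.007, 3.074]
wrist_force: [-0.1, 0.0, -0.3]
width: 0.686
grasp_force: 0.0
```

```bash
python3 - <<'E'
from h import *
s=robot.get_state();print(s['tool_pos'],s['time_s'])
im=shot('w14');_,i=load('w14');m=np.load('mixer.npy')
def L(X): d=X[:,:2]-m[:2];c,sn=np.cos(m[2]),np.sin(m[2]);return np.c_[c*d[:,0]+sn*d[:,1],-sn*d[:,0]+c*d[:,1]]
c,sn=np.cos(m[2]),np.sin(m[2])
# dark run along the rod line (mixer x axis) at knob-top height
for x in np.arange(-.19,-.1,.004):
    u=w2px(0,[m[0]+c*x,m[1]+sn*x,.05],i)[0]; r,q=int(round(u[1])),int(round(u[0]))
    print(round(x,3),im[r,q].tolist() if 0<=r<420 else None,end=' ')
print();amber('w14')
E
```

```text
[0.41179688 0.24411096 0.23755732] 42.9
-0.19 [221, 195, 177] -0.186 [221, 195, 177] -0.182 [217, 189, 173] -0.178 [215, 186, 170] -0.174 [216, 189, 172] -0.17 [212, 184, 168] -0.166 [215, 187, 171] -0.162 [209, 182, 166] -0.158 [160, 141, 129] -0.154 [72, 60, 55] -0.15 [66, 57, 53] -0.146 [68, 58, 53] -0.142 [67, 58, 53] -0.138 [65, 55, 50] -0.134 [77, 68, 63] -0.13 [111, 101, 93] -0.126 [178, 163, 153] -0.122 [186, 171, 159] -0.118 [185, 170, 161] -0.114 [183, 169, 158] -0.11 [182, 167, 158] -0.106 [183, 168, 158] -0.102 [182, 167, 157] 
amber(800px) box [426.0, 441.0, 464.0, 484.0] rect [array([311. , 323.5]), array([29., 26.]), np.float64(90.0)]
amber(800px) box [350.0, 441.0, 387.0, 483.0] rect [array([257.5, 323. ]), array([28., 25.]), np.float64(90.0)]
```

```bash
python3 - <<'E'
from h import *
m=np.load('mixer.npy')
shot('t9',cam='scene');im,i=load('t9');c,sn=np.cos(m[2]),np.sin(m[2])
hsv=cv2.cvtColor(im,cv2.COLOR_RGB2HSV);mk=((hsv[:,:,0]<16)&(hsv[:,:,1]>130)&(hsv[:,:,2]>30)).astype('uint8')
n,_,st,ce=cv2.connectedComponentsWithStats(mk)
for k in range(1,n):
    if st[k,4]>60:
        P=px2w(0,ce[k],.08,i)[0];d=P[:2]-m[:2];print(st[k,4],np.round(P[:2],3),'mixer local',np.round([c*d[0]+sn*d[1],-sn*d[0]+c*d[1]],3))
E
```

```text
1396 [-0.424  0.118] mixer local [-0.967 -0.181]
67 [-0.474  0.332] mixer local [-1.032  0.029]
649 [-0.205  0.62 ] mixer local [-0.783  0.335]
754 [0.203 1.123] mixer local [-0.41   0.864]
1069 [ 0.121 -0.029] mixer local [-0.413 -0.291]
1355 [ 0.16  -0.712] mixer local [-0.328 -0.97 ]
121 [0.545 0.256] mixer local [-0.01   0.023]
122 [0.54  0.198] mixer local [-0.011 -0.035]
121 [0.537 0.141] mixer local [-0.01  -0.093]
2632 [ 0.471 -0.517] mixer local [-0.032 -0.753]
218 [0.545 0.015] mixer local [ 0.007 -0.218]
228 [ 0.544 -0.038] mixer local [ 0.009 -0.271]
176 [ 0.72  -0.024] mixer local [ 0.183 -0.245]
66 [ 0.894 -0.463] mixer local [ 0.387 -0.671]
```

All three vials are in their stations: the amber bodies sit about 8 mm towards the vial bottoms, as expected with the caps pointing away. The tubes are in the cradle and the tray is empty.

```bash
python3 -c "
from workcell import ticket
print(ticket.job_done())"
```

```text
the job is handed in; nothing more can be done
None
```

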